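# Press the maker's mark into the rim of a clay medallion

### The job

Lay the large round clay blank flat on the bed of the marking press, centred between its two jaws, and let go of it. Then flip the steel safety catch over sideways until it is well clear of the lever, and pull the lever towards the front jaw, fully home, so that the sprung jaw presses its mark into the blank's rim; finish while still holding the lever there, as it springs back if released. Leave the small clay disc, the square clay tile, the cup and the jar where they are.

Things in the scene. Friction and masses are not known exactly. Their poses are not given: they have to be found in the camera images.
- blank: the large round blank of dark brown hard clay, a plain disc 58 mm in diameter and 22 mm thick, about 110 g, lying flat on the table on the robot's right (-y) of the press. Origin: centre of its underside; z up.
- press: grey marking press bolted to the table. Origin: on the table, straight below the centre of a blank that touches the front jaw. x points from front jaw to lever (roughly away from the robot), y to its left, z up. Bed: flat plate 20 mm high, x -60 to 175, y -60 to 60 mm. Front jaw: steel block 44 mm wide in y, 22 mm above the bed, face at x = -29 mm. Cheeks carrying the lever are 77 mm high.
- seat (a point): point on the bed (20 mm above the table) where the centre of the underside of a blank lies when it touches the front jaw; axes as the press. The open gap between the jaws is 88 mm along x; a blank anywhere in it, centred in y, is loaded well: the sprung jaw then slides it up to the front jaw. Nothing stands beside it in y.
- pad: the sprung jaw, a steel block 12 x 44 x 20 mm (x, y, z); origin: centre of its underside, 23 mm above the table, 6 mm behind its pressing face. It advances to the front jaw by 40 mm per rad of lever, meets a loaded blank at about 0.75 rad, then gives way on its spring (about 19 N on the blank with the lever fully home).
- lever (a joint): lever angle, rad: 0 at rest (leaning 0.5 rad back from upright, away from the front jaw), grows as it is pulled towards the front jaw, 1.05 fully home at its stop (leaning 0.55 rad forward). A spring returns it when released; about 8 to 12 N at the grip holds it home. With the catch on it is blocked after about 0.1 rad.
- handle: the lever's moving handle: a steel rod of 12 mm diameter rising from the axle, with a black barrel grip across its end: a cylinder 26 mm in diameter and 46 mm long, lying along the press's y axis, with flat ends. Origin: on the lever's axle. The grip may be pinched from above by its flat ends (it then turns between the fingers as the lever swings), pinched across, or hooked from behind.
- knob (a point): centre of the black barrel grip, 150 mm from the lever's axle; at rest 192 mm above the table
- lever_axle (a point): centre of the lever's horizontal axle, which runs along the press's y axis, 60 mm above the table and 112 mm behind the press's origin along its x; the grip moves on an arc of 150 mm about it in the press's x-z plane
- catch (a joint): angle of the safety catch, rad: 0 to 0.15 at the start (upright, its crossbar in front of the lever rod), grows as it is flipped sideways towards the press's +y, 1.4 lying over at its stop. It stays where it is left (about 1 N at the tab moves it). Above 0.4 the lever is free; above 0.8 it is well clear.
- catch_tab (a point): middle of the catch's thumb tab: upright steel flag 62 (press x) x 8 (y) x 40 mm high, 85 mm above the catch's hinge. Its -y side (towards the lever's plane) is free for a finger above the crossbar, a bar 12 mm high, 10 mm thick, centred 25 mm below and 24 mm behind (+x) this point, reaching across to the lever. Push the tab over or pinch it from above.
- catch_hinge (a point): point on the catch's hinge axis, which runs along the press's x axis 50 mm above the table, 60 mm to the press's +y side of the lever
- small_disc: bystander: small round clay disc, 38 mm in diameter, 14 mm thick; origin centre of underside
- square_tile: bystander: square clay tile 55 x 55 x 18 mm; origin centre of underside
- cup: bystander: white paper cup, 76 mm wide, 85 mm high, far behind the press; origin centre of underside
- jar: bystander: closed brown jar, 60 mm wide, 80 mm high; origin centre of underside
Not all that is in view belongs to the job. What is shaped like the blank but yellow is not meant.

How it is judged (in metres and radians):
On the way, in this order (a step that is already met when the one before it is completed fails the run):
1. the large blank lies flat on the bed, centred between the jaws, let go of, with the lever still at rest (y of blank in the frame of press between -0.012 and 0.012 m and z of blank in the frame of press between 0.014 and 0.025 m and angle between blank's own z axis and vertical below 0.12 rad and x of blank in the frame of press between -0.008 and 0.036 m and contact force between the fingers and blank below 0.2 N and linear speed of blank below 0.05 m/s and value of joint lever below 0.3 rad), for 0.2 s.
2. the safety catch is flipped well clear, with the lever not yet pulled (value of joint catch above 0.8 rad and value of joint lever below 0.3 rad), for 0.1 s.
3. the lever is pulled home and the sprung jaw presses the blank (value of joint lever above 0.93 rad and contact force between pad and blank above 8 N), for 0.3 s.
At the end, for the whole second after the job is handed in: The robot holds the lever handle (over 1 N) beyond 0.93 of 1.05 rad, at rest; the catch is beyond 0.8 rad; the blank lies flat on the bed against the front jaw (6 mm along x), centred to 12 mm, untouched by the fingers, and the sprung jaw presses it with over 8 N (all of step 3 and y of blank in the frame of press between -0.012 and 0.012 m and z of blank in the frame of press between 0.014 and 0.025 m and angle between blank's own z axis and vertical below 0.12 rad and x of blank in the frame of press between -0.006 and 0.006 m and value of joint catch above 0.8 rad and velocity of joint lever between -0.2 and 0.2 rad/s and contact force between any of the fingers, the arm and handle above 1 N and contact force between the fingers and blank below 0.2 N); the arm keeps its last pose, push and grip.
It fails at once if the lever is pulled while the catch is still on (value of joint lever above 0.25 rad and value of joint catch below 0.2 rad).
It fails at once if the small round disc is shifted by more than 25 mm (distance of small_disc from where it was at the start of the episode above 0.025 m).
It fails at once if the square tile is shifted by more than 25 mm (distance of square_tile from where it was at the start of the episode above 0.025 m).
It fails at once if the paper cup is shifted by more than 25 mm (distance of cup from where it was at the start of the episode above 0.025 m).
It fails at once if the jar is shifted by more than 25 mm (distance of jar from where it was at the start of the episode above 0.025 m).
It also fails if it takes over 50 s, if anything falls off the work surface, if the arm or the gripper's body presses on something with over 40 N, if the wrist force passes 120 N, or if a joint passes its speed limit or range.

### The arm

A 6-joint arm with a two-finger parallel gripper is mounted at the origin on the work surface. World frame = base frame: x ahead of the robot, y to its left, z up, the work surface at z = 0. Lengths are in mm, angles in rad, forces in N, time in s.
With the tool pointing down it reaches from about 325 to 900 mm from the base axis. Payload 6.1 kg.
Tool frame: the origin (TCP) lies midway between the tips of the shut fingers; the grasp point (between the pads) lies 19 mm behind it; z points along the fingers, y is the direction in which the jaws open and shut (so a half turn about z gives the same grasp; the last joint's range is limited). The gripper opens to 85 mm and grips with 20 to 120 N. Pads are 22 mm wide; open, the fingers measure 114 mm over their backs; the gripper's body (76 mm by 85 mm) begins 54 mm behind the grasp point. The pads swing forward as they close: fully open they stand 13 mm farther back than shut.
Start: joints at [0.99, 0.22, 1.526, -0, 1.395, -0.126], TCP at [274.549, 561.461, 193.5] pointing down, gripper open.
Joint ranges: [-2.98, 2.98], [-0.91, 2.08], [0.09, 2.57], [-1.24, 4.39], [0.2, 2.65], [-2.68, 2.68]. Speed limits (rad/s): [2.57, 2.57, 3.01, 3.14, 3.14, 3.14].

### API

Orientations are given as a unit quaternion [w, x, y, z].
In Python, from cell import sense, camera, get_calibration, close_job, look_for, trace gives the robot as it stands.
- The arm moves only by the tool servo_tool, never from a script. Its arguments are lists of equal length, an entry for each row: "slide": the shift along the world's x, y, z each as a share of 0.15 m, from -1 to 1, a list of three; "twist": the turn about the world's z as a share of pi rad, from -1 to 1; "hand": the gripper command: -1 is fully open, 1 is shut, values between are in proportion. A call has 1 to 8 rows; each row is the pose to reach, as a shift and turn from the pose commanded when the call began, turning the shorter way round; what a row does not reach only later rows make up. A row lasts 1/8 s, in which the tool goes at most 62.5 mm and 10.7 degrees, less where a joint would pass 70% of its speed; a pose out of reach is approached as far as the arm can. A call with a number of a shift or a turn outside -1 to 1 is refused whole. A call with a gripper value outside its range is refused whole. The fingers move at their own pace and stop on an object; "squeeze" is the grip in N (left out, the last holds). Time passes only in rows, so rows that repeat a pose let the fingers close. It gives the time, the measured TCP pose, the force and the opening at its end, in the units of the state.
- sense(): the state, without advancing time (a new reading comes with each control period).
- camera(name): name is "scene" or "side" or "wrist"; returns the picture (384x512x3 uint8, blue, green, red); there is no depth.
- get_calibration(name): a dict with "fovy" (degrees; the focal length in pixels is half the picture's height over the tangent of half this angle, whatever the lens; pixels are square), "cx", "cy" (the principal point, pixels), "camera_from_world" (4x4, takes a point from world to camera coordinates). Camera axes: x right, y down, z forward; pixel columns grow to the right and rows downward; lengths in mm; the calibration is good to about 2 mm. A picture is of the moment at which its call begins: read the wrist's pose just before it. get_calibration takes no time and is no camera call; for the wrist camera it gives the pose at the moment of the call.
- close_job(): hands the job in, once; it reports no verdict.
Trained networks look in the newest picture that a camera, given by its name, has taken for a name from the list of things; names that differ only in an ending like _2 or _b are one class to them, and where a whole thing is asked for, a point or a joint stands for the part that bears it (a point fixed in the world has none). Each returns a list of dicts, best first, with "confidence" (0 to 1); they miss things now and then, are a little off and sometimes report something else, mostly with a low value. They report only what shows in the picture. A call takes as long as a camera call. They do not tell look-alikes from the thing itself.
- look_for(query, camera): "position" ([x, y, z] in mm, in world coordinates, good to about 4 mm: the middle of the surface that is visible of it).
- trace(query, camera): "pixels" (384x512 bool, what is visible of it).
The state is a dict: "t": time; "q": joint angles; "joint_velocities": joint speeds; "joint_efforts": joint torques, N m; "position": TCP position; "tcp_rot": TCP orientation; "wrist_force": force on the tool from outside, world axes, zero at the start; "ft_torque": the same for the moment, N m; "opening": finger opening in mm.
Only numpy, scipy, OpenCV 4.12 (cv2) and the standard library are available. Lean on these libraries where they do the work, as an engineer would, in place of code of your own. Each camera call takes 0.05 s, during which the arm holds its last target.

## Working session

There is one attempt and no reset: what is moved stays moved. The work goes in short steps, Python scripts to look and compute and a tool call to move; the robot and the scene stay as the last step left them, time stands still between calls to the robot, and variables do not carry over. Pictures are saved under pics/ and viewed, and the job is handed in when it is done.

Besides the shell and the picture viewer there is one more tool, called after "Request:" as name([rows], argument=value, ...), one row to a line, values as JSON. servo_tool: Moves the arm, as the interface text tells. Its arguments: {"type":"object","properties":{"slide":{"type":"array","items":{"type":"array","items":{"type":"number"}}},"twist":{"type":"array","items":{"type":"number"}},"hand":{"type":"array","items":{"type":"number"}},"squeeze":{"type":"number"}},"required":["slide","twist","hand"]}

```bash
mkdir -p pics; ls; python3 - <<'E'
from cell import *
import cv2,numpy as np
s=sense();print(s)
for n in ['scene','side','wrist']:
    im=camera(n);cv2.imwrite(f'pics/{n}0.png',im)
    c=get_calibration(n);print(n,c)
for q in ['blank','press','pad','handle','catch','knob','catch_tab','small_disc','square_tile','cup','jar']:
  for n in ['scene','side']:
    r=look_for(q,n);print(q,n,[(np.round(d['position']).tolist(),round(d['confidence'],2)) for d in r[:3]])
print(sense()['t'])
E
```

```text
pics
{'t': 0.0, 'q': array([ 9.89896711e-01,  2.21230122e-01,  1.52761768e+00,  3.26131671e-05,
        1.39470948e+00, -1.26120856e-01]), 'joint_velocities': array([ 0.00116387, -0.00165559,  0.00030515,  0.00074807, -0.00121172,
       -0.00125587]), 'joint_efforts': array([-1.69079642e-03, -4.96904790e+01, -3.89386189e+01, -5.20904669e-04,
        1.13616296e-02, -1.51895051e-05]), 'position': array([274.16609707, 560.89598957, 192.39337309]), 'tcp_rot': array([-3.55128726e-04,  2.25437566e-01,  9.74257121e-01, -9.16012204e-04]), 'wrist_force': array([ 0.36891524, -0.0267334 ,  0.09182031]), 'ft_torque': array([-0.00983815,  0.01086091, -0.01203892]), 'opening': 85.42673745631575}
scene {'fovy': 43.33837419059058, 'cx': 259.4942529568011, 'cy': 190.96276706303632, 'camera_from_world': array([[ 6.19025168e-01,  7.85369745e-01, -1.48484407e-03,
        -2.68368818e+02],
       [ 5.15961684e-01, -4.08102784e-01, -7.53150488e-01,
        -1.97546485e+02],
       [-5.92107576e-01,  4.65452985e-01, -6.57846591e-01,
         1.67661907e+03],
       [ 0.00000000e+00,  0.00000000e+00,  0.0
[... 1439 characters left out ...]
0, 26.0], 0.3)]
catch scene []
catch side [([580.0, 84.0, 131.0], 0.77)]
knob scene [([648.0, 11.0, 193.0], 0.59)]
knob side [([634.0, 12.0, 164.0], 0.82)]
catch_tab scene [([593.0, 82.0, 130.0], 0.61), ([579.0, 17.0, 15.0], 0.38)]
catch_tab side [([582.0, 85.0, 131.0], 0.83)]
small_disc scene [([600.0, -203.0, 20.0], 0.67)]
small_disc side [([596.0, -210.0, 16.0], 0.55)]
square_tile scene [([520.0, -346.0, 20.0], 0.89)]
square_tile side [([514.0, -351.0, 17.0], 0.88), ([562.0, 9.0, 20.0], 0.42)]
cup scene [([753.0, -32.0, 55.0], 0.56)]
cup side [([754.0, -56.0, 61.0], 0.67)]
jar scene [([676.0, -345.0, 63.0], 0.57)]
jar side [([661.0, -355.0, 58.0], 0.88), ([751.0, -57.0, 60.0], 0.17)]
1.25
```

View pics/scene0.png

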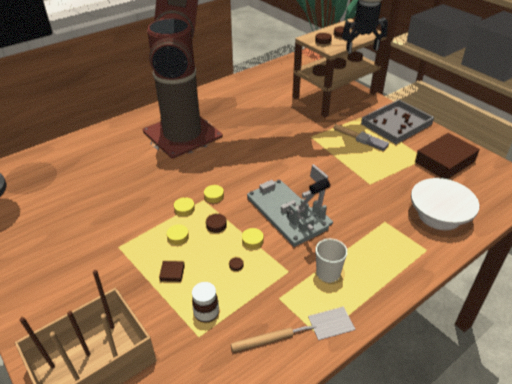

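View pics/side0.png

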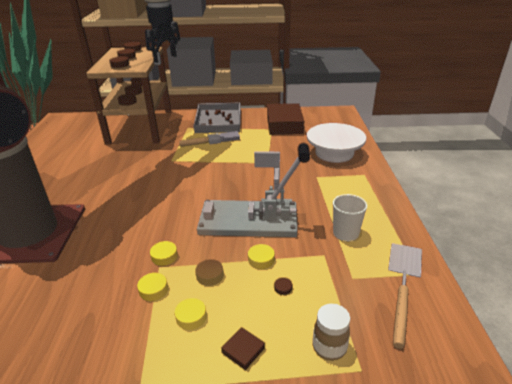

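The brown blank shows at scene (216,222) and side (209,271), and the yellow look-alikes are around it. The press is at scene (290,210) and side (248,217). Next I'll get their precise positions.

```bash
cat > h.py <<'E'
import cv2,numpy as np
from cell import *
def cal(n):
    c=get_calibration(n); f=192/np.tan(np.radians(c['fovy']/2)); return f,c['cx'],c['cy'],np.array(c['camera_from_world'])
def bp(n,uv,z,C=None):
    f,cx,cy,T=C or cal(n); d=T[:3,:3].T@np.array([(uv[0]-cx)/f,(uv[1]-cy)/f,1]); o=-T[:3,:3].T@T[:3,3]
    return o+d*(z-o[2])/d[2]
def pr(n,p,C=None):
    f,cx,cy,T=C or cal(n); q=T[:3,:3]@np.asarray(p,float)+T[:3,3]; return np.array([f*q[0]/q[2]+cx,f*q[1]/q[2]+cy])
E
python3 - <<'E'
from h import *
for n,box in [('scene',(235,155,345,255)),('side',(185,140,315,245))]:
    im=cv2.imread(f'pics/{n}0.png'); x0,y0,x1,y1=box
    k=6
    cv2.imwrite(f'pics/{n}0z.png',cv2.resize(im[y0:y1,x0:x1],None,fx=k,fy=k,interpolation=cv2.INTER_CUBIC))
    hsv=cv2.cvtColor(im,cv2.COLOR_BGR2HSV)
for n,c in [('scene',(216,222)),('side',(209,271))]:
    im=cv2.imread(f'pics/{n}0.png'); x,y=c
    cv2.imwrite(f'pics/{n}b.png',cv2.resize(im[y-20:y+20,x-25:x+25],None,fx=12,fy=12,interpolation=cv2.INTER_CUBIC))
    # brown mask
    camera(n); r=trace('blank',n)
    for d in r[:5]:
        ys,xs=np.nonzero(d['pixels']); m=d['pixels']; col=im[m].mean(0)
        print(n,round(d['confidence'],2),xs.min(),xs.max(),ys.min(),ys.max(),xs.mean(),ys.mean(),col.round())
E
```

```text
scene 0.95 167 187 224 244 176.7849162011173 234.12290502793297 [ 85. 199. 210.]
scene 0.86 241 263 228 248 251.76726342710998 237.93606138107418 [ 85. 197. 209.]
scene 0.84 174 194 197 215 183.96815286624204 206.3184713375796 [ 82. 193. 205.]
scene 0.72 204 223 185 202 213.38079470198676 193.17880794701986 [ 81. 190. 204.]
scene 0.6 316 346 238 281 329.8072502210433 258.6816976127321 [119. 133. 138.]
side 0.89 150 176 241 265 163.36363636363637 252.95454545454547 [ 55. 181. 199.]
side 0.76 248 274 244 268 260.735674676525 256.0573012939002 [ 60. 182. 201.]
side 0.66 174 206 298 329 190.03329223181257 313.31072749691737 [ 64. 191. 209.]
side 0.65 195 223 259 286 208.9671875 272.35 [ 52.  91. 123.]
side 0.57 138 167 273 301 152.40981240981242 286.5108225108225 [ 57. 183. 202.]
```

View pics/scene0z.png

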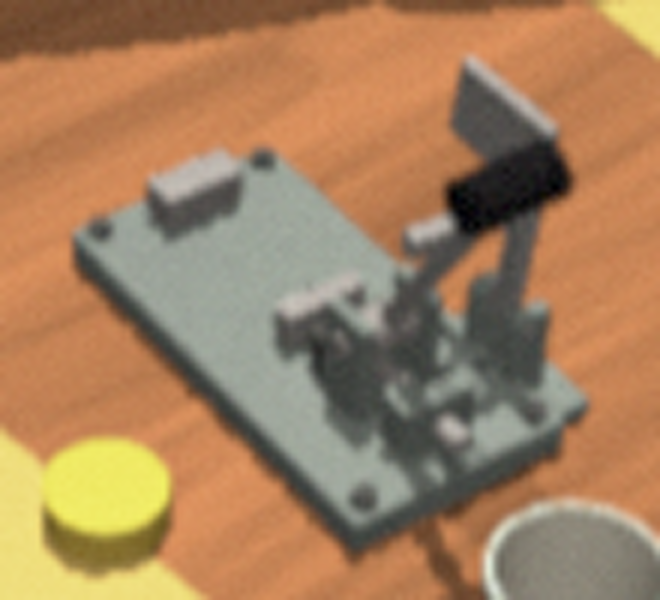

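View pics/side0z.png

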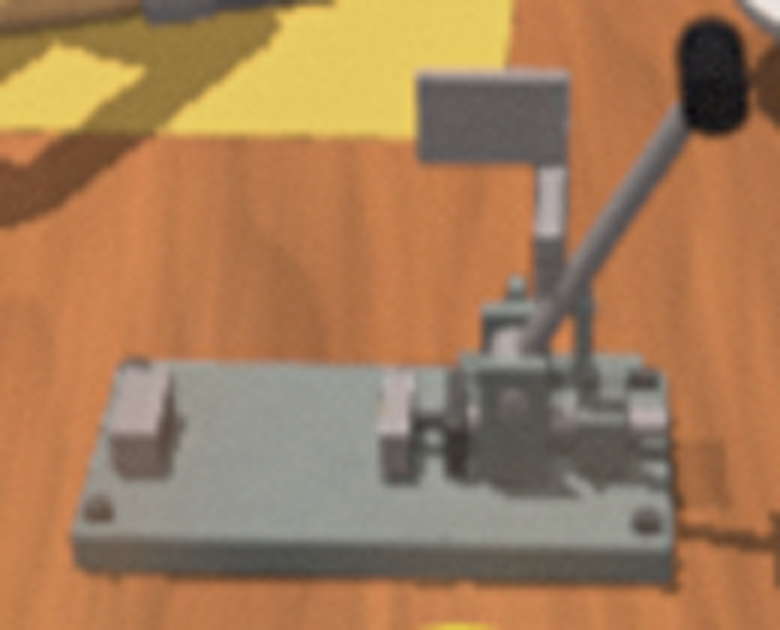

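View pics/sideb.png

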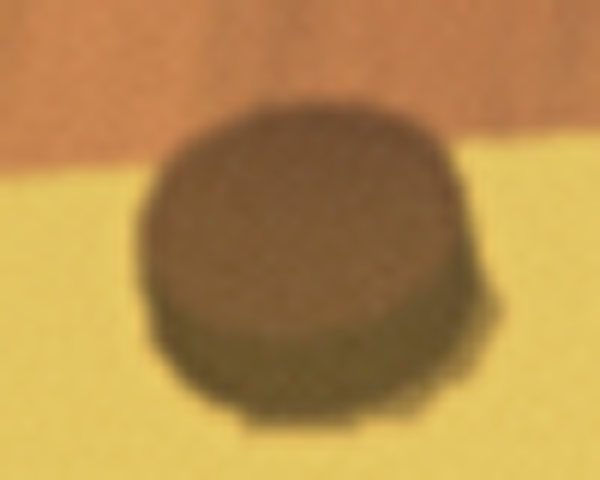

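View pics/sceneb.png

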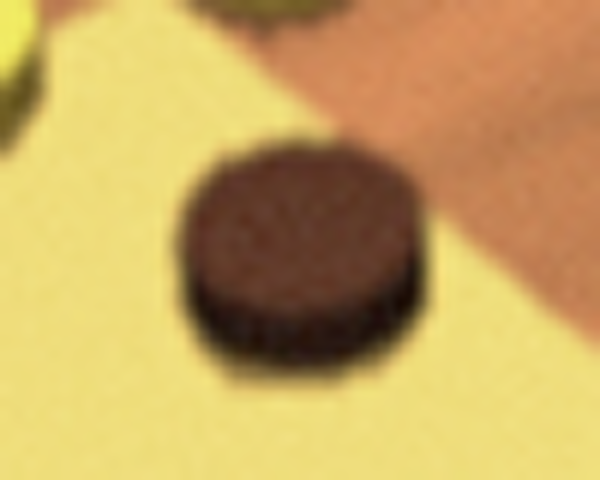

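```bash
python3 - <<'E'
from h import *
from scipy.optimize import least_squares
for n,uv in [('side',(209,268.7)),('scene',(215.8,220.6))]: print('blank',n,bp(n,uv,22).round(1))
C={n:cal(n) for n in('scene','side')}
sc=[((75,238),(-60,-60)),((355,530),(175,-60)),((587,395),(175,60)),((275,150),(-60,60))]
si=[((77,538),(-60,-60)),((675,552),(175,-60)),((118,362),(-60,60))]
obs=[('scene',np.array(z)/6+[234.6,154.6],p) for z,p in sc]+[('side',np.array(z)/6+[184.6,139.6],p) for z,p in si]
def w(t,p,z): c,s=np.cos(t[2]),np.sin(t[2]); return [t[0]+c*p[0]-s*p[1],t[1]+s*p[0]+c*p[1],z]
for sel in ('scene','side','sceneside'):
  o=[x for x in obs if x[0] in sel]
  f=lambda t:np.concatenate([pr(n,w(t,p,20),C[n])-uv for n,uv,p in o])
  r=least_squares(f,[530,10,0.]);print(sel,r.x.round(3),f(r.x).round(1))
t=r.x
for nm,p,z in [('seat',(0,0),20),('knob',(112+150*np.sin(.5),0),60+150*np.cos(.5)),('knobhome',(112-150*np.sin(.55),0),60+150*np.cos(.55)),('tab?',(112-24,60),135)]:
  P=w(t,p,z);print(nm,np.round(P,1),[pr(n,P,C[n]).round(1).tolist() for n in C])
E
```

```text
blank side [ 444.4 -162.1   22. ]
blank scene [ 444.8 -161.2   22. ]
scene [ 4.68649e+02  3.10740e+01 -6.50000e-02] [-0.4 -1.1  2.3 -1.  -1.5  3.1 -0.6 -1.3]
side [ 4.70108e+02  2.54290e+01 -7.80000e-02] [-1.   0.1  0.7 -0.3  0.3 -0.1]
sceneside [ 4.69659e+02  2.89030e+01 -6.70000e-02] [-0.8 -0.6  1.8 -0.3 -1.9  3.7 -0.9 -0.9 -0.8 -0.6  0.6 -1.8 -0.1 -0.7]
seat [469.7  28.9  20. ] [[275.1, 197.2], [225.0, 213.5]]
knob [653.2  16.6 191.6] [[320.8, 186.2], [303.8, 151.6]]
knobhome [503.2  26.7 187.9] [[283.8, 156.5], [235.4, 152.7]]
tab? [561.5  82.9 135. ] [[313.3, 174.8], [261.2, 160.4]]
```

```bash
python3 - <<'E'
from h import *
from scipy.optimize import least_squares
C={n:cal(n) for n in('scene','side')}
k=(112+150*np.sin(.5),0,60+150*np.cos(.5))
sc=[((75,238),(-60,-60,20)),((355,530),(175,-60,20)),((275,150),(-60,60,20)),((172,200),(-29,-22,42)),((240,165),(-29,22,42)),((277,300),(59,-22,43)),((350,270),(59,22,43)),((508,188),k)]
si=[((77,538),(-60,-60,20)),((675,552),(175,-60,20)),((118,362),(-60,60,20)),((172,370),(-29,22,42)),((165,432),(-29,-22,42)),((386,370),(59,22,43)),((381,435),(59,-22,43)),((713,75),k)]
obs=[('scene',np.array(z)/6+[234.6,154.6],p) for z,p in sc]+[('side',np.array(z)/6+[184.6,139.6],p) for z,p in si]
def w(t,p): c,s=np.cos(t[2]),np.sin(t[2]); return [t[0]+c*p[0]-s*p[1],t[1]+s*p[0]+c*p[1],p[2]]
for sel in ('scene','side','sceneside'):
  o=[x for x in obs if x[0] in sel]
  f=lambda t:np.concatenate([pr(n,w(t,p),C[n])-uv for n,uv,p in o])
  r=least_squares(f,[530,10,0.],loss='soft_l1');print(sel,r.x.round(3));print(f(r.x).reshape(-1,2).round(1).tolist())
t=r.x
for nm,p in [('knob',k),('knobhome',(112-150*np.sin(.55),0,60+150*np.cos(.55))),('tab?',(88,60,135)),('load',(15,0,20))]:
  P=w(t,p);print(nm,np.round(P,1),[pr(n,P,C[n]).round(1).tolist() for n in C])
E
```

```text
scene [ 4.68153e+02  2.96080e+01 -8.90000e-02]
[[-0.7, -1.4], [0.1, -0.5], [-0.4, -1.1], [-0.2, 0.3], [1.0, 0.8], [-0.2, 0.8], [0.5, -0.1], [0.0, 0.4]]
side [ 4.6947e+02  2.6681e+01 -7.3000e-02]
[[-1.1, -0.1], [0.5, -0.8], [-0.0, -0.3], [0.3, 0.0], [-1.0, 0.4], [0.3, 0.2], [0.0, 0.1], [0.4, 0.2]]
sceneside [ 4.69185e+02  2.78580e+01 -8.20000e-02]
[[-1.0, -0.9], [0.4, -0.0], [-0.9, -0.8], [-0.5, 0.8], [0.7, 1.2], [-0.2, 1.2], [0.4, 0.3], [0.3, 0.7], [-1.4, -0.6], [0.1, -0.8], [0.1, -0.7], [0.3, -0.3], [-1.2, 0.0], [0.3, 0.0], [-0.2, -0.1], [0.3, 0.3]]
knob [652.5  12.9 191.6] [[319.5, 186.6], [303.7, 152.4]]
knobhome [502.7  25.1 187.9] [[283.2, 156.7], [235.2, 153.1]]
tab? [561.8  80.5 135. ] [[312.7, 175.2], [261.4, 160.9]]
load [484.1  26.6  20. ] [[277.7, 200.1], [230.9, 213.8]]
```

Request:
servo_tool([
  [0.22,-0.96,0],
  [0.22,-0.96,0],
  [0.22,-0.96,0],
], twist=[0.118,0.118,0.118], hand=[-1,-1,-1], squeeze=50)

```text
t: 1.82
position: [307.9, 415.0, 193.3]
tcp_rot: [0.0, 0.042, 0.999, -0.0]
wrist_force: [1.0, 0.4, -0.1]
opening: 85.2
```

Request:
servo_tool([
  [0.22,-0.96,0],
  [0.22,-0.96,0],
  [0.22,-0.96,0],
], twist=[0,0,0], hand=[-1,-1,-1])

```text
t: 2.2
position: [341.2, 271.5, 193.9]
tcp_rot: [0.001, 0.044, 0.999, 0.0]
wrist_force: [0.7, 1.1, 0.2]
opening: 85.1
```

Request:
servo_tool([
  [0.22,-0.96,0],
  [0.22,-0.96,0],
  [0.22,-0.96,0],
], twist=[0,0,0], hand=[-1,-1,-1])

```text
t: 2.58
position: [374.4, 127.2, 194.1]
tcp_rot: [0.001, 0.045, 0.999, 0.0]
wrist_force: [-0.4, 0.4, 1.1]
opening: 85.5
```

Request:
servo_tool([
  [0.22,-0.96,0],
  [0.22,-0.96,0],
  [0.22,-0.96,0],
], twist=[0,0,0], hand=[-1,-1,-1])

```text
t: 2.95
position: [407.5, -17.3, 194.1]
tcp_rot: [0.001, 0.045, 0.999, -0.0]
wrist_force: [0.3, 0.3, 0.2]
opening: 85.6
```

Request:
servo_tool([
  [0.22,-0.95,0],
  [0.22,-0.95,0],
  [0.22,-0.95,0],
  [0.22,-0.95,0],
], twist=[0,0,0,0], hand=[-1,-1,-1,-1])

```text
t: 3.45
position: [439.8, -157.8, 193.4]
tcp_rot: [-0.0, 0.044, 0.999, 0.0]
wrist_force: [-0.0, 0.6, -0.0]
opening: 85.3
```

```bash
python3 - <<'E'
from h import *
print(sense()['position'])
C=cal('wrist');im=camera('wrist');cv2.imwrite('pics/w1.png',im)
for r in trace('blank','wrist')[:3]:
    m=r['pixels'];ys,xs=np.nonzero(m);print(r['confidence'],xs.min(),xs.max(),ys.min(),ys.max(),im[m].mean(0))
print(pr('wrist',[444.6,-161.7,22],C))
E
```

```text
[ 439.76005212 -157.75056017  193.41325503]
0.89 230 278 146 194 [10.42025862 35.43211207 55.67349138]
0.82 187 240 47 102 [  0.42206435 139.51316339 172.30672796]
0.8 276 329 44 100 [5.74809806e-02 1.34478445e+02 1.57904057e+02]
[253.34144227 172.08452144]
```

View pics/w1.png

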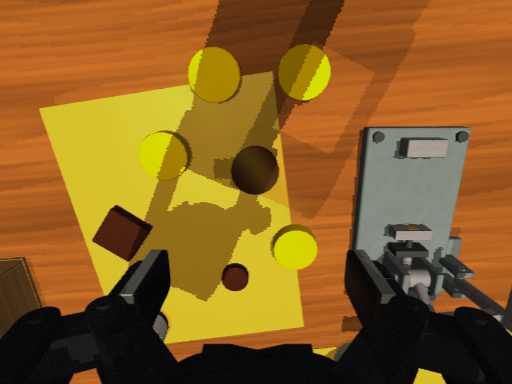

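```bash
python3 - <<'E'
from h import *
C=cal('wrist');print(bp('wrist',(254.5,170.5),22,C), bp('wrist',(254.5,170.5),18,C))
im=cv2.imread('pics/w1.png')
cv2.imwrite('pics/w1z.png',cv2.resize(im[115:300,345:490],None,fx=4,fy=3.2,interpolation=cv2.INTER_CUBIC) if 0 else cv2.resize(im[115:265,345:490],None,fx=4,fy=4,interpolation=cv2.INTER_CUBIC))
cv2.imwrite('pics/w1b.png',cv2.resize(im[140:200,220:290],None,fx=8,fy=8,interpolation=cv2.INTER_CUBIC))
def w(p,t=(469.2,27.9,-.082)): c,s=np.cos(t[2]),np.sin(t[2]); return [t[0]+c*p[0]-s*p[1],t[1]+s*p[0]+c*p[1],p[2]]
for p in [(-60,-60,20),(-60,60,20),(-29,-22,42),(-29,22,42),(59,-22,43),(59,22,43)]: print(p,((pr('wrist',w(p),C)-[345,115])*4+1.5).round())
E
```

```text
[ 442.46140333 -158.2716112    22.        ] [ 443.35002764 -158.38017157   18.        ]
(-60, -60, 20) [83. 55.]
(-60, 60, 20) [501.  54.]
(-29, -22, 42) [236. 176.]
(-29, 22, 42) [395. 175.]
(59, -22, 43) [195. 469.]
(59, 22, 43) [343. 468.]
```

View pics/w1z.png

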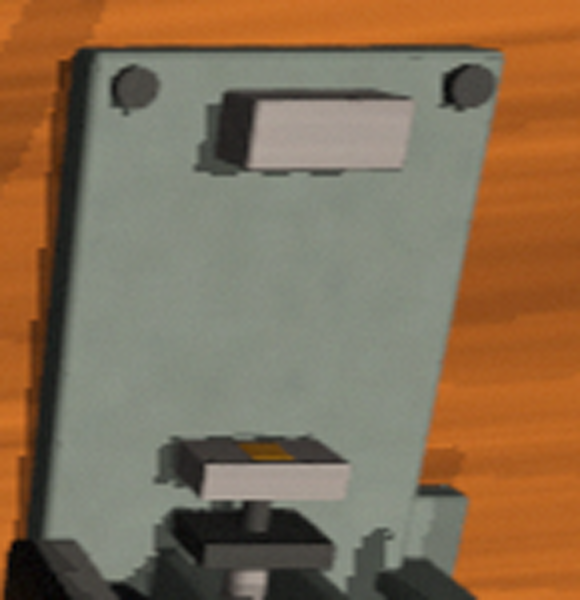

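View pics/w1b.png

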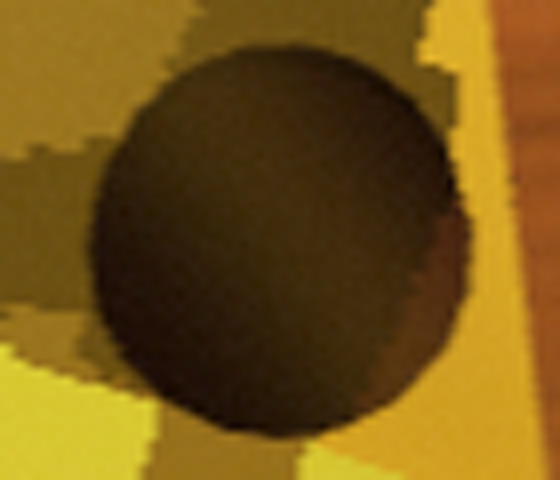

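Request:
servo_tool([
  [0.027,-0.015,-1],
  [0.027,-0.015,-1],
  [0.027,-0.015,-1],
  [0.027,-0.015,-1],
], twist=[0,0,0,0], hand=[-1,-1,-1,-1])

```text
t: 4.05
position: [441.7, -156.6, 41.5]
tcp_rot: [-0.002, 0.041, 0.999, 0.001]
wrist_force: [0.1, -0.4, 0.4]
opening: 85.7
```

Request:
servo_tool([
  [0,0,-0.15],
  [0,0,-0.285],
  [0,0,-0.285],
  [0,0,-0.285],
  [0,0,-0.285],
  [0,0,-0.285],
  [0,0,-0.285],
  [0,0,-0.285],
], twist=[0,0,0,0,0,0,0,0], hand=[-1,-1,-1,1,1,1,1,1])

```text
t: 5.05
position: [443.6, -159.3, 0.8]
tcp_rot: [0.0, 0.042, 0.999, -0.0]
wrist_force: [-0.4, -0.5, 0.3]
opening: -0.3
```

```bash
python3 - <<'E'
from h import *
print(sense()['position'],sense()['opening'])
a=camera('wrist');b=camera('side')
cv2.imwrite('pics/w2.png',np.hstack([a]));cv2.imwrite('pics/s2.png',cv2.resize(b[170:370,100:330],None,fx=3,fy=3))
E
```

```text
[ 443.60489399 -159.32765892    0.80608899] -0.2501176983843098
```

View pics/w2.png

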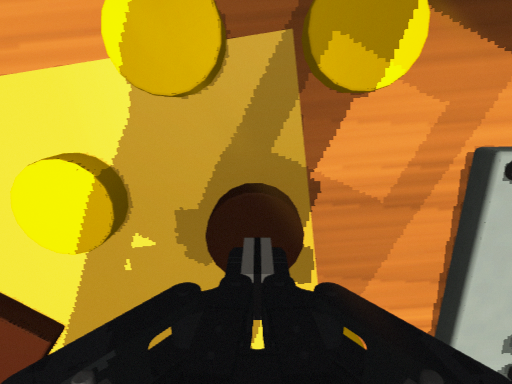

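View pics/s2.png

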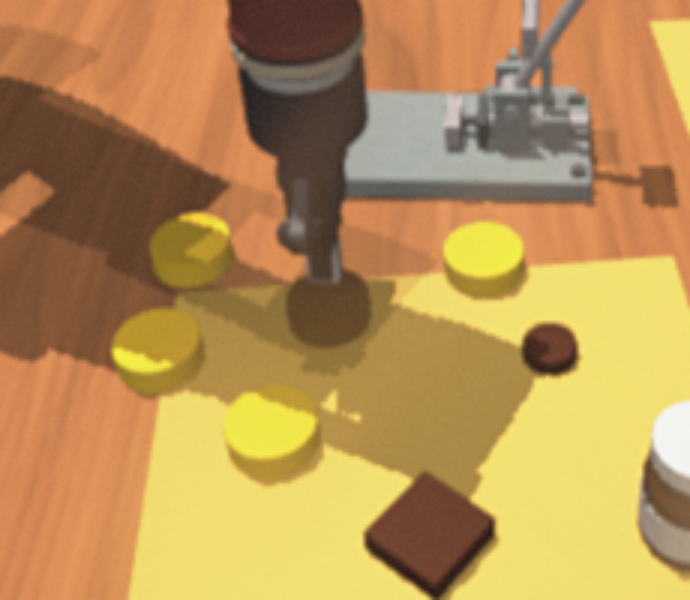

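```bash
python3 - <<'E'
from h import *
p=sense()['position']
for z in (0,22,40): print(z,[ (n,pr(n,[p[0],p[1],z]).round()) for n in('wrist','side','scene')])
print('blank by wrist', bp('wrist',(255,232),22), 'side',bp('side',(208.9,268.7),22))
b=camera('scene');cv2.imwrite('pics/c2.png',cv2.resize(b[150:280,130:330],None,fx=4,fy=4))
w=camera('wrist');cv2.imwrite('pics/w2z.png',cv2.resize(w[160:310,170:350],None,fx=4,fy=4))
E
```

```text
0 [('wrist', array([256., 223.])), ('side', array([210., 275.])), ('scene', array([217., 226.]))]
22 [('wrist', array([255., 238.])), ('side', array([209., 268.])), ('scene', array([216., 220.]))]
40 [('wrist', array([255., 253.])), ('side', array([208., 261.])), ('scene', array([216., 215.]))]
blank by wrist [ 439.66803143 -159.20637619   22.        ] side [ 444.14546633 -162.13097404   22.        ]
```

View pics/c2.png

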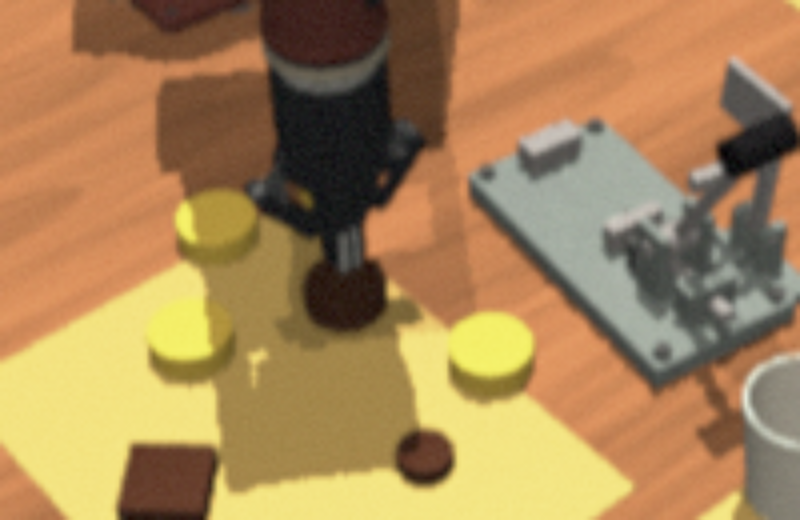

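View pics/w2z.png

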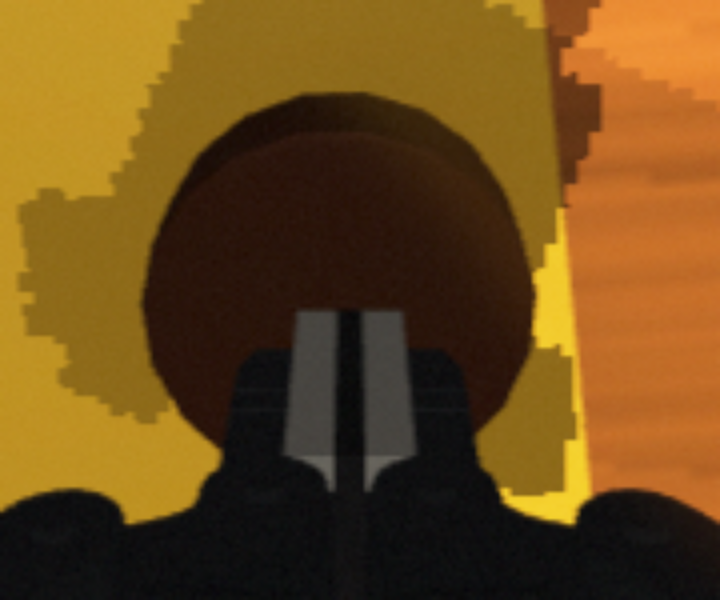

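Request:
servo_tool([
  [0,0,0.1],
  [0,0,0.1],
  [0,0,0.1],
  [0,0,0.1],
  [0,0,0.1],
  [0,0,0.1],
], twist=[0,0,0,0,0,0], hand=[1,-1,-1,-1,-1,-1])

```text
t: 6.0
position: [443.4, -159.2, 15.5]
tcp_rot: [-0.0, 0.042, 0.999, 0.0]
wrist_force: [0.0, -1.3, 0.0]
opening: 85.0
```

```bash
python3 - <<'E'
from h import *
s=sense();print(s['position'],s['opening'],s['wrist_force'])
a=camera('wrist');cv2.imwrite('pics/w3.png',a)
b=camera('side');cv2.imwrite('pics/s3.png',cv2.resize(b[200:320,120:300],None,fx=4,fy=4))
p=s['position']
for y in (-43,0,43): print([pr('wrist',[p[0]+.087*y,p[1]+y,z]).round().tolist() for z in (p[2],p[2]+13,p[2]+33)])
E
```

```text
[ 443.43099702 -159.19998702   15.53484734] 85.03269329012052 [ 0.04294043 -1.27691037  0.00129263]
[[189.0, 223.0], [184.0, 232.0], [176.0, 247.0]]
[[256.0, 224.0], [256.0, 232.0], [255.0, 247.0]]
[[323.0, 224.0], [327.0, 232.0], [335.0, 247.0]]
```

View pics/w3.png

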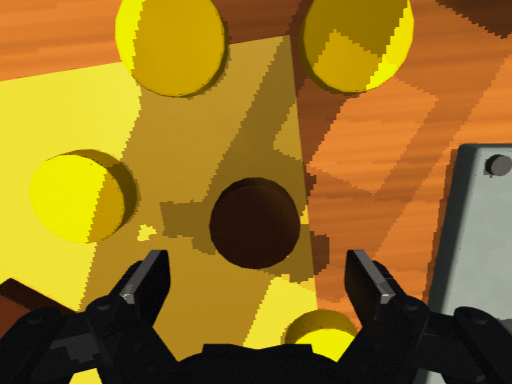

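View pics/s3.png

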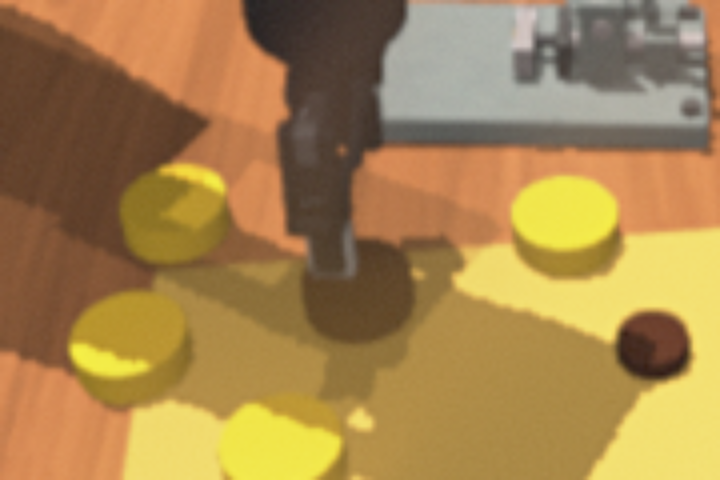

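Request:
servo_tool([
  [0,0,-0.1],
  [0,0,-0.18],
  [0,0,-0.235],
  [0,0,-0.235],
], twist=[0,0,0,0], hand=[-1,-1,-1,-1])

```text
t: 6.6
position: [442.6, -158.8, -20.7]
tcp_rot: [-0.001, 0.042, 0.999, 0.001]
wrist_force: [-0.5, 0.1, 0.0]
opening: 85.8
```

Request:
servo_tool([
  [0,0,0],
  [0,0,0],
  [0,0,0],
  [0,0,0],
  [0,0,0],
], twist=[0,0,0,0,0], hand=[1,1,1,1,1])

```text
t: 7.22
position: [447.8, -161.1, -15.8]
tcp_rot: [0.004, 0.042, 0.999, -0.001]
wrist_force: [0.5, 3.8, 16.9]
opening: 0.4
```

```bash
python3 - <<'E'
from h import *
s=sense();print(s['position'],s['opening'],s['wrist_force'],s['q'],s['joint_efforts'])
a=camera('wrist');cv2.imwrite('pics/w4.png',a)
b=camera('side');cv2.imwrite('pics/s4.png',cv2.resize(b[200:320,120:300],None,fx=4,fy=4))
E
```

```text
[ 447.75270998 -161.07554417  -15.79713   ] 0.38864498175414874 [ 0.47357131  3.76788917 16.88878456] [-5.11887477e-01  1.29388248e-01  2.06741612e+00  9.70956856e-04
  9.36685085e-01 -1.99899572e+00] [-1.75192740e+00 -2.88705468e+01 -2.39454120e+01 -8.61161649e-01
 -3.46558699e-01 -3.04358582e-04]
```

View pics/w4.png

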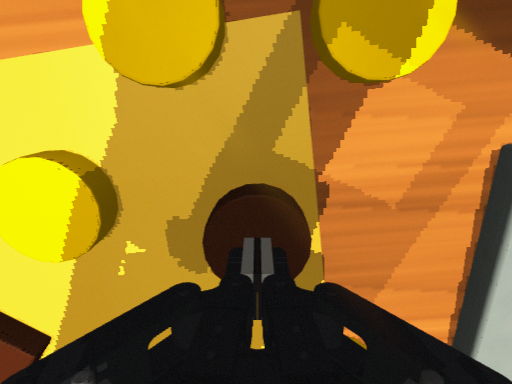

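View pics/s4.png

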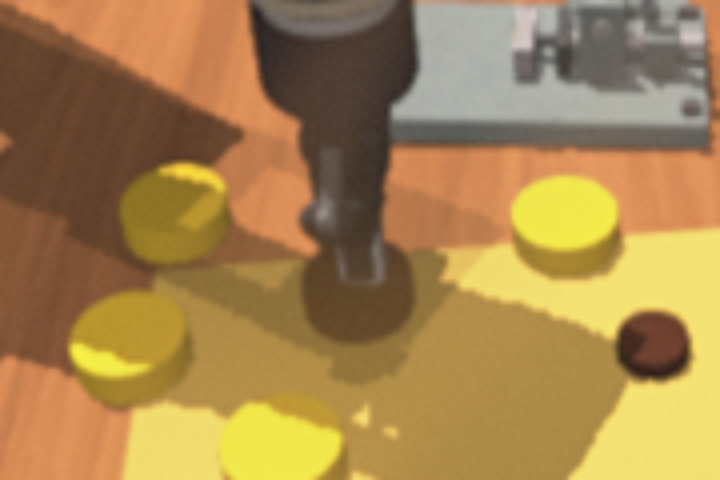

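```bash
python3 - <<'E'
from h import *
f,cx,cy,T=cal('wrist'); p=sense()['position']
from scipy.spatial.transform import Rotation as R
q=sense()['tcp_rot'];Rt=R.from_quat([*q[1:],q[0]]).as_matrix()
o=-T[:3,:3].T@T[:3,3]; print('cam in tool',(Rt.T@(o-p)).round(1), 'cam axes in tool\n',(T[:3,:3]@Rt).round(3))
for uv,d in [((257,250),144)]:
    P=o+T[:3,:3].T@np.array([(uv[0]-cx)/f*d,(uv[1]-cy)/f*d,d]); print('open tip in tool',(Rt.T@(P-p)).round(1))
for tz in (-40,-30,-20,-10,0):
    P=p+Rt@np.array([0,0,tz]); print(tz,pr('wrist',P).round(1),(T[:3,:3]@P+T[:3,3])[2].round(1))
E
python3 -c "
import cv2;a=cv2.imread('pics/w3.png');cv2.imwrite('pics/w3z.png',cv2.resize(a[200:384,90:280],None,fx=3,fy=3))"
```

```text
cam in tool [  75.6    1.  -180.3] cam axes in tool
 [[-0.     1.     0.001]
 [-0.954  0.    -0.299]
 [-0.299 -0.001  0.954]]
open tip in tool [  7.8   0.9 -50.7]
-40 [255.2 253.8] 156.5
-30 [255.3 245. ] 166.0
-20 [255.4 237.2] 175.6
-10 [255.5 230.2] 185.1
0 [255.6 223.9] 194.7
```

View pics/w3z.png

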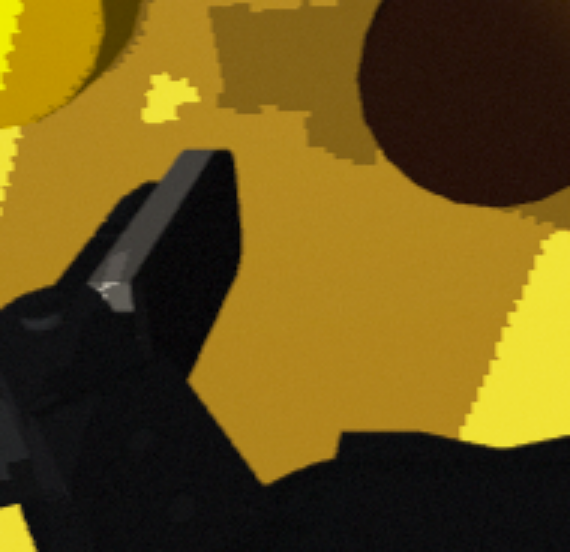

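Request:
servo_tool([
  [0,0,0.25],
  [0,0,0.25],
  [0,0,0.25],
  [0,0,0.25],
  [0,0,0.25],
  [0,0,0.25],
], twist=[0,0,0,0,0,0], hand=[1,-1,-1,-1,-1,-1])

```text
t: 8.07
position: [443.2, -159.1, 17.5]
tcp_rot: [-0.0, 0.042, 0.999, 0.0]
wrist_force: [-0.1, 0.2, 0.5]
opening: 85.2
```

```bash
python3 - <<'E'
from h import *
s=sense();print(s['position'],s['opening'],s['wrist_force'])
a=camera('wrist');cv2.imwrite('pics/w5.png',a)
for r in trace('blank','wrist')[:5]:
    m=r['pixels'];ys,xs=np.nonzero(m);print(r['confidence'],xs.min(),xs.max(),ys.min(),ys.max(),a[m].mean(0).round())
for z in(11,22):print(pr('wrist',[s['position'][0],s['position'][1],z]))
E
```

```text
[ 443.19605797 -159.06803906   17.45705758] 85.21446511833744 [-0.06020126  0.23042539  0.4614311 ]
0.91 115 227 0 98 [  0. 165. 200.]
0.82 296 410 0 93 [  0. 139. 171.]
0.79 32 137 150 242 [  0. 193. 207.]
0.61 285 355 308 360 [  0. 162. 178.]
0.6 209 299 177 268 [ 9. 22. 42.]
[255.82436652 219.61748227]
[255.74960524 226.13630084]
```

View pics/w5.png

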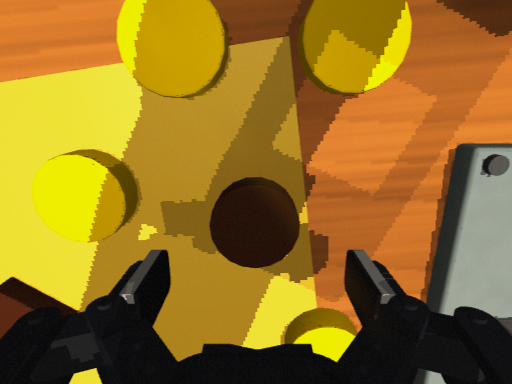

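Request:
servo_tool([
  [0,0,-0.2],
  [0,0,-0.3],
  [0,0,-0.37],
  [0,0,-0.385],
  [0,0,-0.385],
], twist=[0,0,0,0,0], hand=[-1,-1,-1,-1,-1])

```text
t: 8.8
position: [443.9, -159.5, -39.4]
tcp_rot: [0.0, 0.042, 0.999, -0.0]
wrist_force: [-0.2, 0.5, -0.2]
opening: 85.4
```

Request:
servo_tool([
  [0,0,0],
  [0,0,0],
  [0,0,0],
  [0,0,0],
], twist=[0,0,0,0], hand=[1,1,1,1])

```text
t: 9.3
position: [444.3, -159.7, -38.6]
tcp_rot: [0.001, 0.042, 0.999, -0.0]
wrist_force: [-0.8, 2.0, 7.0]
opening: 55.9
```

Request:
servo_tool([
  [0,0,0.02],
  [0,0,0.3],
  [0,0,0.6],
  [0,0,0.6],
], twist=[0,0,0,0], hand=[1,1,1,1])

```text
t: 9.8
position: [446.8, -161.0, 54.2]
tcp_rot: [0.004, 0.042, 0.999, -0.002]
wrist_force: [-0.7, -1.0, -1.3]
opening: 56.3
```

```bash
python3 - <<'E'
from h import *
s=sense();print(s['position'],s['opening'],s['wrist_force'])
a=camera('wrist');cv2.imwrite('pics/w6.png',a)
b=camera('side');cv2.imwrite('pics/s6.png',cv2.resize(b[150:320,100:310],None,fx=3.5,fy=3.5))
E
```

```text
[ 446.76559063 -161.00088438   54.24116802] 56.34158154522256 [-0.66312747 -1.02525048 -1.28148985]
```

View pics/w6.png

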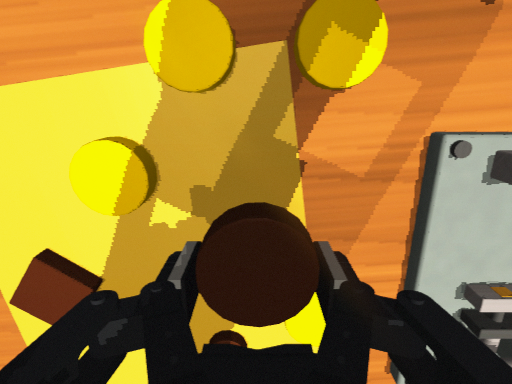

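View pics/s6.png

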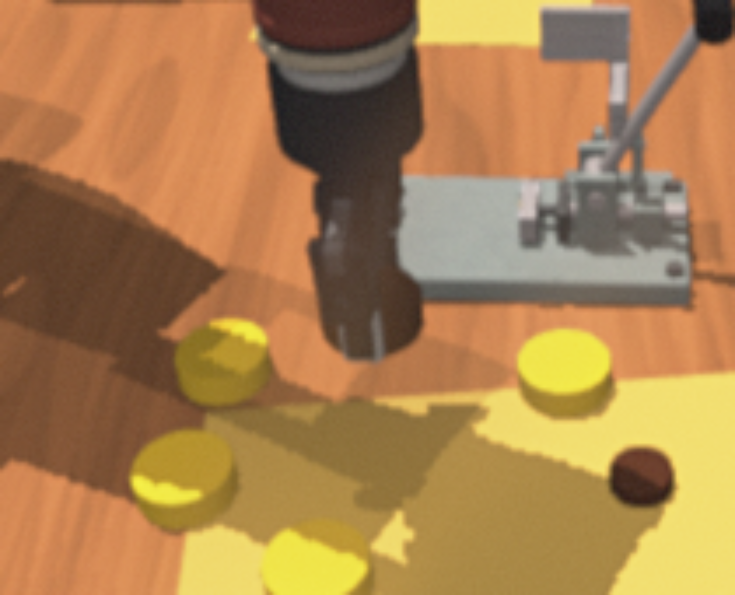

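Request:
servo_tool([
  [0.11,0.3,0.1],
  [0.11,0.625,0.1],
  [0.11,0.625,0.1],
], twist=[0,0,0], hand=[1,1,1])

```text
t: 10.28
position: [458.1, -62.4, 63.1]
tcp_rot: [-0.002, 0.04, 0.999, 0.001]
wrist_force: [-0.9, 0.2, -1.5]
opening: 56.1
```

Request:
servo_tool([
  [0.11,0.3,-0.1],
  [0.11,0.5,-0.1],
  [0.11,0.625,-0.1],
  [0.11,0.625,-0.1],
  [0.11,0.625,-0.1],
], twist=[0,0,0,0,0], hand=[1,1,1,1,1])

```text
t: 10.9
position: [476.0, 27.4, 49.3]
tcp_rot: [-0.001, 0.042, 0.999, -0.0]
wrist_force: [-0.1, 0.3, -2.1]
opening: 55.9
```

```bash
python3 - <<'E'
from h import *
s=sense();print(s['position'],s['opening'],s['wrist_force'])
a=camera('wrist');cv2.imwrite('pics/w7.png',a)
b=camera('side');cv2.imwrite('pics/s7.png',cv2.resize(b[110:250,160:340],None,fx=4,fy=4))
E
```

```text
[475.95320668  27.41157387  49.32123386] 55.873848096936406 [-0.05451948  0.30420539 -2.09515077]
```

View pics/w7.png

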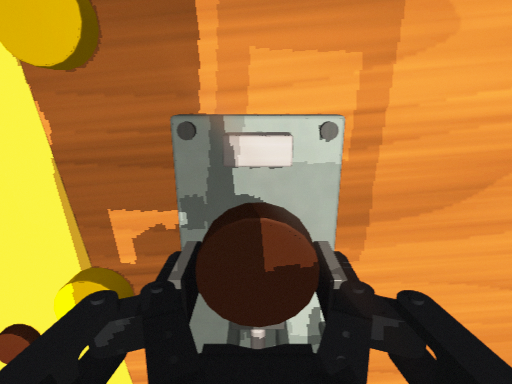

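View pics/s7.png

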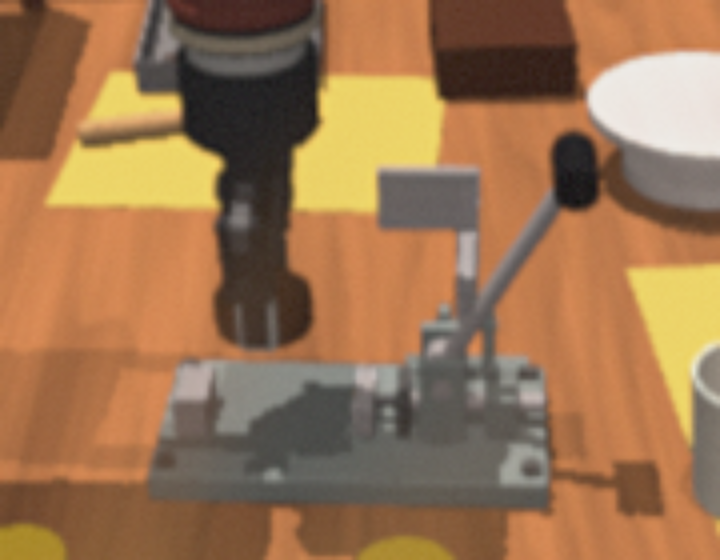

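Request:
servo_tool([
  [0,0,-0.2],
  [0,0,-0.35],
  [0,0,-0.43],
  [0,0,-0.455],
  [0,0,-0.46],
  [0,0,-0.46],
], twist=[0,0,0,0,0,0], hand=[1,1,1,1,1,1])

```text
t: 11.75
position: [477.5, 28.1, -18.0]
tcp_rot: [0.001, 0.042, 0.999, -0.0]
wrist_force: [-0.3, 0.4, -1.2]
opening: 56.4
```

```bash
python3 - <<'E'
from h import *
s=sense();print(s['position'],s['opening'],s['wrist_force'])
a=camera('wrist');cv2.imwrite('pics/w8.png',a)
b=camera('side');cv2.imwrite('pics/s8.png',cv2.resize(b[110:250,160:340],None,fx=4,fy=4))
E
```

```text
[477.4592902   28.11858753 -17.99538065] 56.364379786403745 [-0.33341357  0.39213179 -1.16032365]
```

View pics/w8.png

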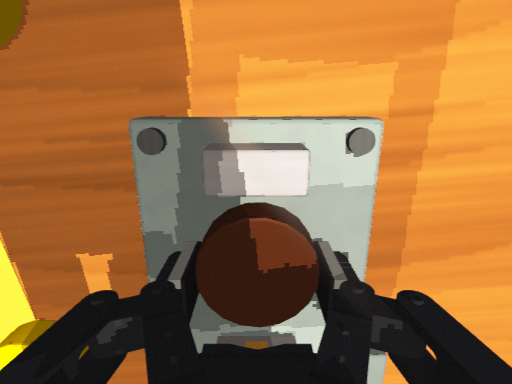

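View pics/s8.png

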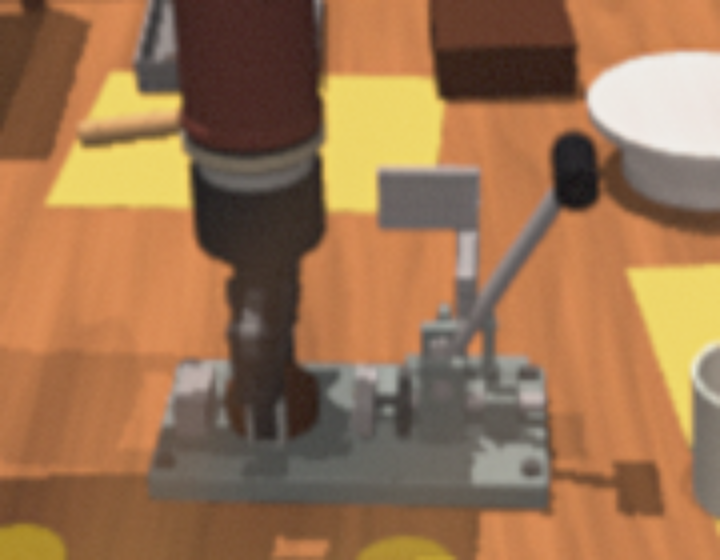

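Request:
servo_tool([
  [0,0,-0.01],
  [0,0,-0.016],
  [0,0,-0.016],
], twist=[0,0,0], hand=[1,1,1])

```text
t: 12.22
position: [477.3, 28.2, -18.6]
tcp_rot: [0.0, 0.042, 0.999, -0.0]
wrist_force: [-10.2, -0.5, 22.7]
opening: 56.3
```

Request:
servo_tool([
  [0,0,0.012],
  [0,0,0.012],
  [0,0,0.012],
  [0,0,0.012],
  [0,0,0.012],
  [0,0,0.012],
], twist=[0,0,0,0,0,0], hand=[1,0.1,-0.2,-1,-1,-1])

```text
t: 12.98
position: [476.4, 28.2, -19.6]
tcp_rot: [-0.0, 0.042, 0.999, -0.0]
wrist_force: [0.2, -0.2, -0.5]
opening: 85.3
```

```bash
python3 - <<'E'
from h import *
s=sense();print(s['position'],s['opening'],s['wrist_force'])
a=camera('wrist');cv2.imwrite('pics/w9.png',a)
b=camera('side');cv2.imwrite('pics/s9.png',cv2.resize(b[110:250,160:340],None,fx=4,fy=4))
E
```

```text
[476.43860552  28.2070522  -19.57316796] 85.26755975902668 [ 0.22932139 -0.24069257 -0.5431118 ]
```

View pics/w9.png

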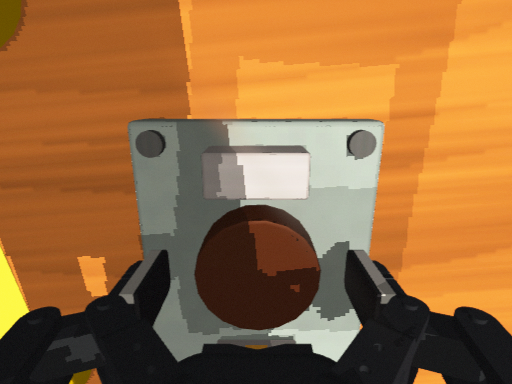

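View pics/s9.png

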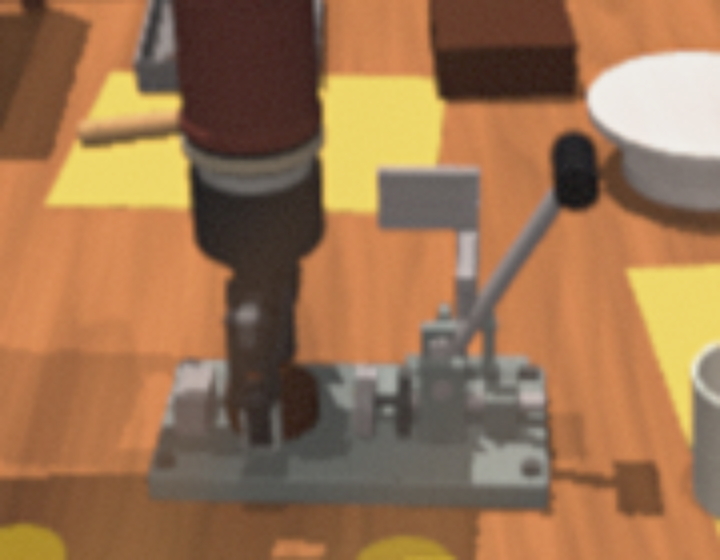

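Request:
servo_tool([
  [0,0,0.2],
  [0,0,0.6],
  [0,0,1],
  [0,0,1],
], twist=[0,0,0,0], hand=[-1,-1,-1,-1])

```text
t: 13.58
position: [481.0, 27.8, 136.6]
tcp_rot: [0.006, 0.042, 0.999, -0.0]
wrist_force: [-0.8, -0.1, -0.3]
opening: 85.3
```

Request:
servo_tool([
  [0.2,0,0],
  [0.52,0.053,0],
  [0.52,0.053,0],
  [0.52,0.053,0],
  [0.52,0.053,0],
], twist=[0,0,0,0,0], hand=[1,1,1,1,1])

```text
t: 14.2
position: [553.5, 36.1, 130.3]
tcp_rot: [-0.0, 0.042, 0.999, -0.0]
wrist_force: [0.5, 0.1, 0.0]
opening: 0.2
```

```bash
python3 - <<'E'
from h import *
s=sense();print(s['position'],s['opening'],s['wrist_force'])
a=camera('wrist');cv2.imwrite('pics/w10.png',a)
b=camera('side');cv2.imwrite('pics/s10.png',cv2.resize(b[90:250,160:340],None,fx=3.5,fy=3.5))
b=camera('scene');cv2.imwrite('pics/c10.png',cv2.resize(b[110:260,220:380],None,fx=4,fy=4))
def w(p,t=(468.9,28.5,-.083)): c,s=np.cos(t[2]),np.sin(t[2]); return [t[0]+c*p[0]-s*p[1],t[1]+s*p[0]+c*p[1],p[2]]
for p in [(0,0,42),(97,60,155),(66,60,155),(128,60,155)]: print(p,pr('wrist',w(p)).round(),pr('side',w(p)).round(1),pr('scene',w(p)).round(1))
E
```

```text
[553.54483134  36.14661051 130.27833179] 0.1918199403199196 [0.50812474 0.14097887 0.04417645]
(0, 0, 42) [239.  90.] [224.1 206.3] [274.9 191.4]
(97, 60, 155) [333. 260.] [265.  153.5] [315.5 171. ]
(66, 60, 155) [338. 210.] [251.9 153.3] [308.2 164.9]
(128, 60, 155) [330. 305.] [278.1 153.6] [322.9 177.2]
```

View pics/w10.png

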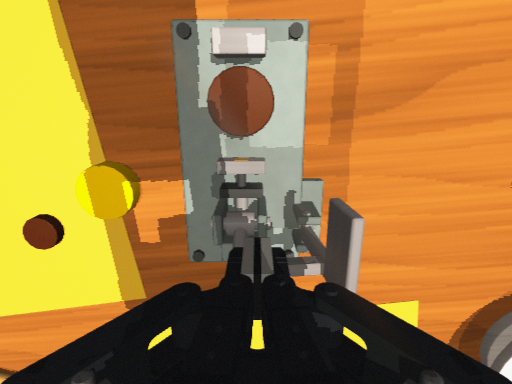

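View pics/s10.png

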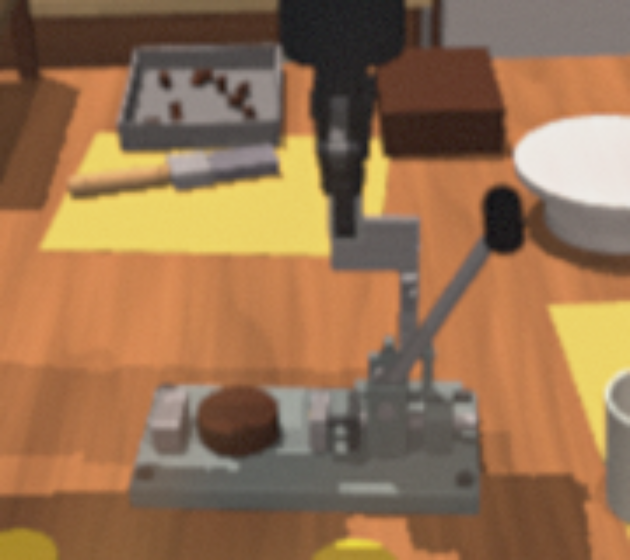

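View pics/c10.png

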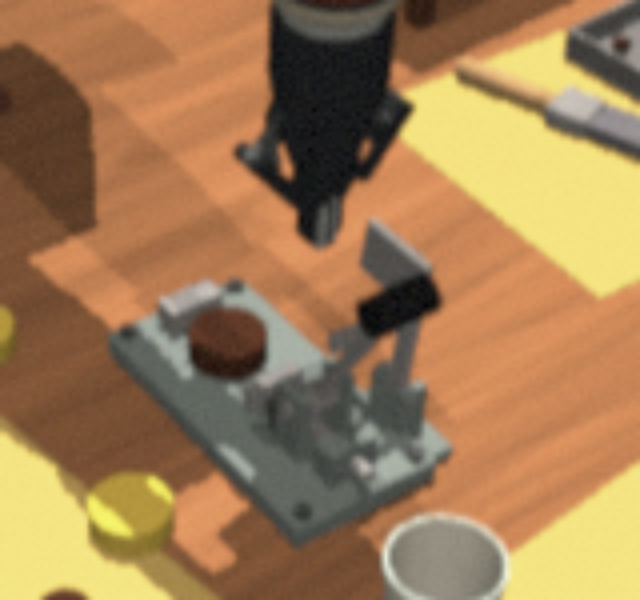

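Request:
servo_tool([
  [0.055,0,-0.15],
  [0.055,0,-0.258],
  [0.055,0,-0.258],
], twist=[0,0,0], hand=[1,1,1])

```text
t: 14.72
position: [561.0, 36.2, 90.2]
tcp_rot: [-0.002, 0.042, 0.999, 0.0]
wrist_force: [0.4, -0.3, -0.7]
opening: 0.2
```

Request:
servo_tool([
  [0.015,0.18,-0.015],
  [0.025,0.3,-0.027],
  [0.033,0.4,-0.053],
  [0.041,0.5,-0.08],
  [0.048,0.58,-0.12],
], twist=[0,0,0,0,0], hand=[1,1,1,1,1])

```text
t: 15.35
position: [570.2, 124.0, 73.7]
tcp_rot: [0.0, 0.042, 0.999, -0.0]
wrist_force: [-0.7, -1.3, -0.2]
opening: 0.2
```

```bash
python3 - <<'E'
from h import *
s=sense();print(s['position'],s['opening'],s['wrist_force'])
a=camera('wrist');cv2.imwrite('pics/w11.png',a)
b=camera('scene');cv2.imwrite('pics/c11.png',cv2.resize(b[110:260,220:380],None,fx=4,fy=4))
E
```

```text
[570.15870868 123.99101193  73.69351201] 0.22746646813294674 [-0.67621646 -1.25430783 -0.19979895]
```

View pics/w11.png

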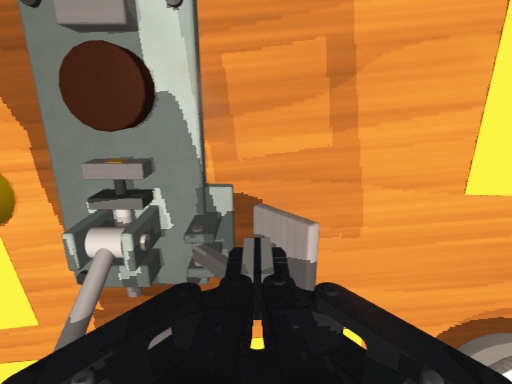

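View pics/c11.png

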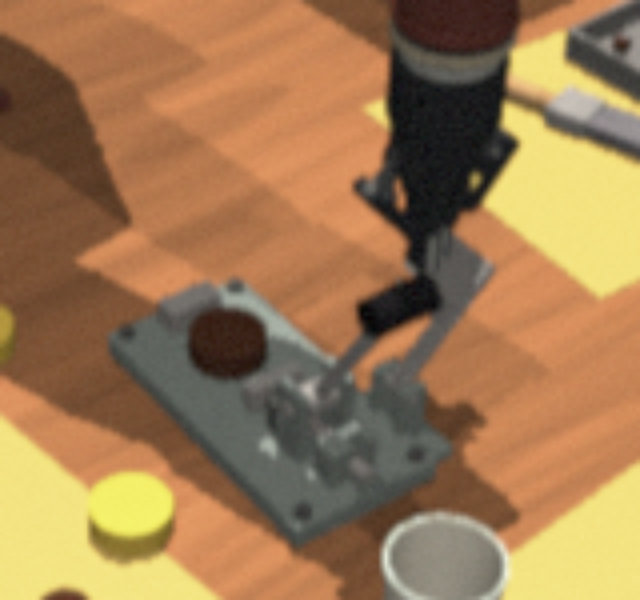

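Request:
servo_tool([
  [0.008,0.1,-0.045],
  [0.018,0.2,-0.1],
  [0.022,0.27,-0.15],
  [0.022,0.27,-0.15],
], twist=[0,0,0,0], hand=[1,1,1,1])

```text
t: 15.95
position: [572.4, 164.7, 50.2]
tcp_rot: [-0.001, 0.041, 0.999, -0.0]
wrist_force: [-0.3, -0.2, 0.2]
opening: -0.3
```

```bash
python3 - <<'E'
from h import *
s=sense();print(s['position'],s['opening'],s['wrist_force'])
a=camera('wrist');cv2.imwrite('pics/w12.png',a)
b=camera('scene');cv2.imwrite('pics/c12.png',cv2.resize(b[110:260,220:380],None,fx=4,fy=4))
E
```

```text
[572.42532686 164.68296061  50.22495129] -0.3069094404581286 [-0.29799122 -0.18795465  0.24332704]
```

View pics/w12.png

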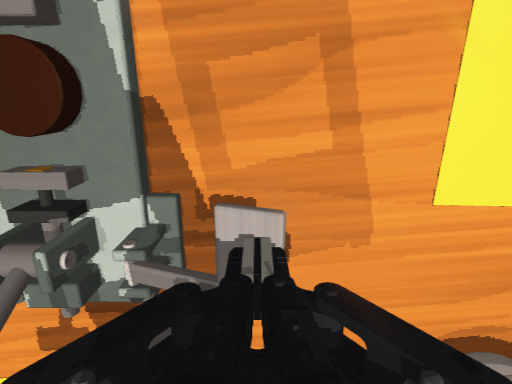

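View pics/c12.png

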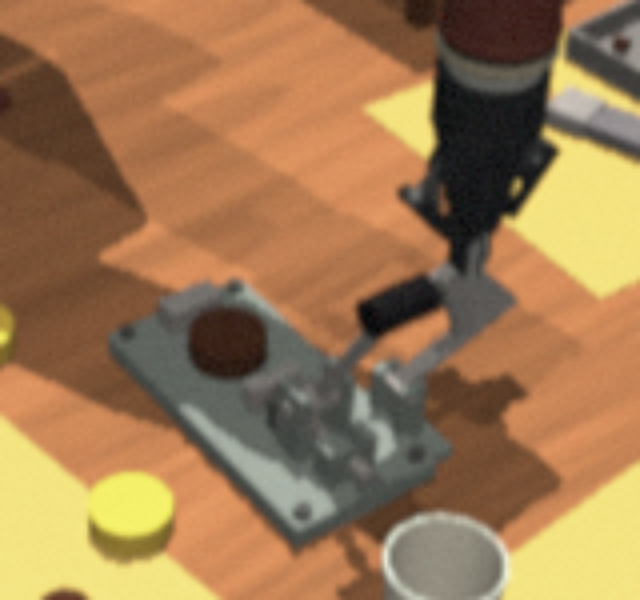

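Request:
servo_tool([
  [0,-0.03,0.3],
  [0,-0.03,0.7],
  [0,-0.03,1],
  [0,-0.03,1],
], twist=[0,0,0,0], hand=[1,1,1,1])

```text
t: 16.55
position: [576.7, 159.2, 207.6]
tcp_rot: [0.005, 0.042, 0.999, 0.001]
wrist_force: [0.3, 0.4, 0.5]
opening: 0.1
```

Request:
servo_tool([
  [0.2,-0.4,0],
  [0.4,-0.75,0],
  [0.527,-0.97,0],
  [0.527,-0.97,0],
  [0.527,-0.97,0],
], twist=[0,0,0,0,0], hand=[-1,-1,-1,-1,-1])

```text
t: 17.18
position: [651.6, 13.8, 200.4]
tcp_rot: [-0.001, 0.042, 0.999, 0.0]
wrist_force: [-0.5, 0.0, -0.0]
opening: 85.4
```

```bash
python3 - <<'E'
from h import *
s=sense();print(s['position'],s['opening'],s['wrist_force'])
a=camera('wrist');cv2.imwrite('pics/w13.png',a)
b=camera('scene');cv2.imwrite('pics/c13.png',cv2.resize(b[100:260,220:380],None,fx=4,fy=3.75))
b=camera('side');cv2.imwrite('pics/s13.png',cv2.resize(b[80:240,180:350],None,fx=3.5,fy=3.5))
print(pr('wrist',[652.2,13.3,191.6]))
E
```

```text
[651.64617609  13.83304494 200.37141465] 85.40796003687579 [-0.51385004  0.01382286 -0.04157948]
[253.37336731 218.98502055]
```

View pics/w13.png

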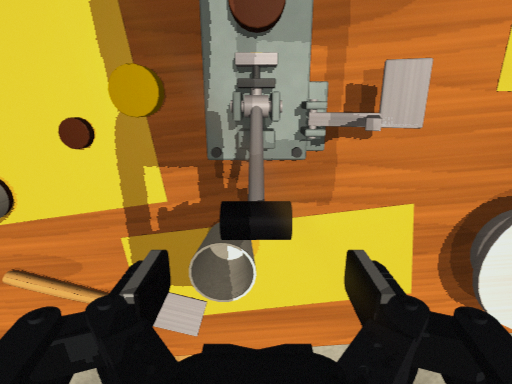

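View pics/c13.png

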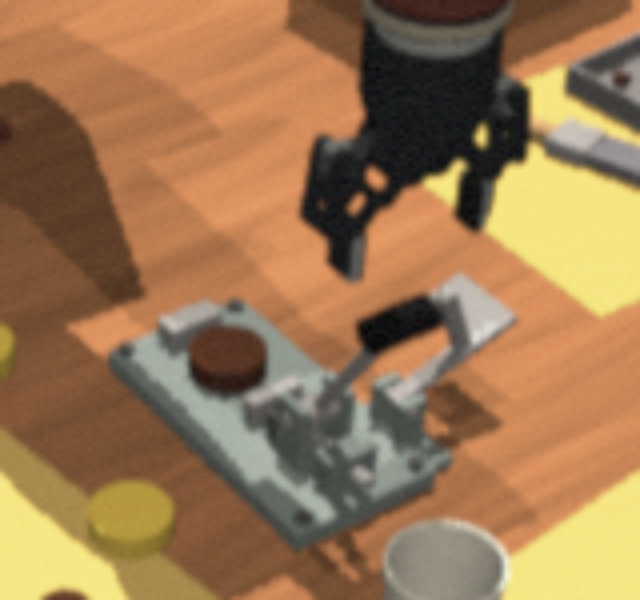

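View pics/s13.png

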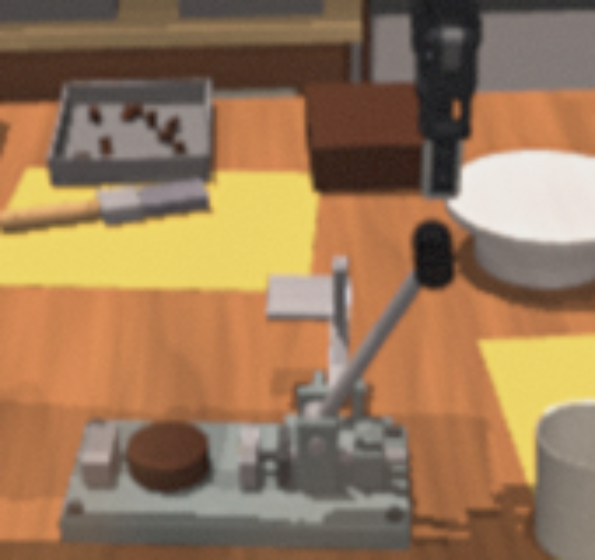

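Request:
servo_tool([
  [0,0,-0.25],
  [0,0,-0.455],
  [0,0,-0.455],
  [0,0,-0.455],
], twist=[0,0,0,0], hand=[-1,-1,-1,-1])

```text
t: 17.82
position: [653.1, 14.3, 134.8]
tcp_rot: [0.001, 0.042, 0.999, -0.0]
wrist_force: [0.3, 1.0, 0.6]
opening: 85.5
```

Request:
servo_tool([
  [0,0,0],
  [0,0,0],
  [0,0,0],
  [0,0,0],
  [0,0,0],
], twist=[0,0,0,0,0], hand=[1,1,1,1,1], squeeze=60)

```text
t: 18.45
position: [653.1, 12.9, 134.9]
tcp_rot: [0.001, 0.042, 0.999, -0.0]
wrist_force: [-3.1, -2.4, 5.6]
opening: 45.2
```

```bash
python3 - <<'E'
from h import *
s=sense();print(s['position'],s['opening'],s['wrist_force'])
b=camera('scene');cv2.imwrite('pics/c14.png',cv2.resize(b[100:260,220:380],None,fx=4,fy=3.75))
b=camera('side');cv2.imwrite('pics/s14.png',cv2.resize(b[80:240,180:350],None,fx=3.5,fy=3.5))
E
```

```text
[653.09671998  12.87205002 134.87825034] 45.214997405016405 [-3.12611571 -2.35601981  5.62272408]
```

View pics/s14.png

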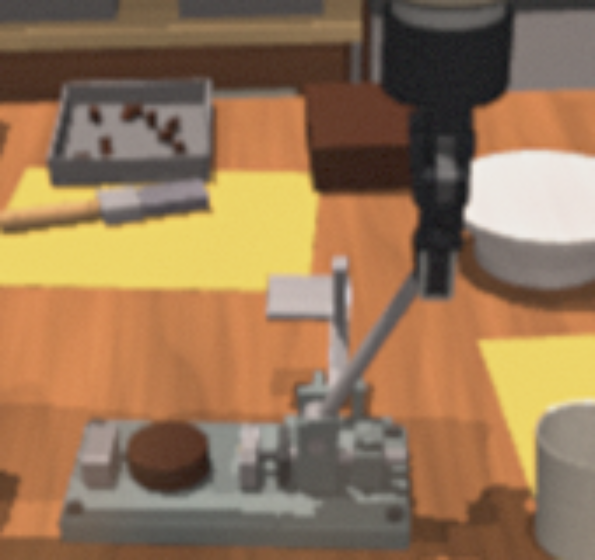

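View pics/c14.png

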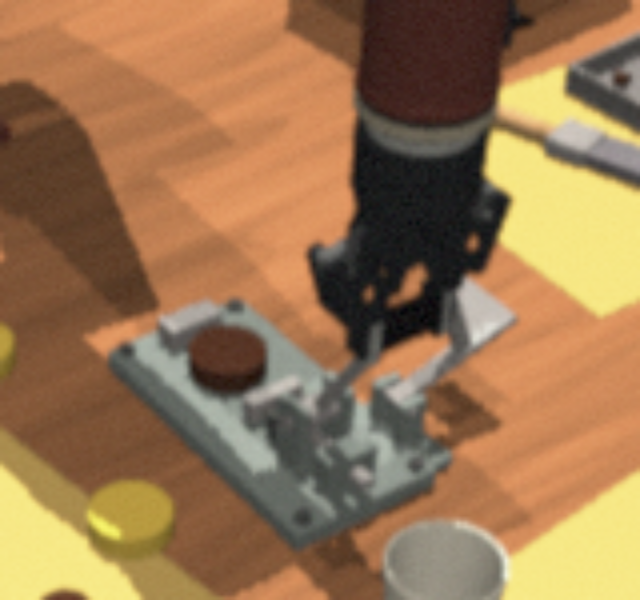

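Request:
servo_tool([
  [-0.136,0.011,0.062],
  [-0.28,0.023,0.103],
  [-0.38,0.032,0.117],
  [-0.478,0.04,0.123],
], twist=[0,0,0,0], hand=[1,1,1,1])

```text
t: 19.05
position: [583.6, 18.7, 153.4]
tcp_rot: [0.004, 0.042, 0.999, -0.001]
wrist_force: [7.6, -2.9, -2.9]
opening: 44.8
```

```bash
python3 - <<'E'
from h import *
s=sense();print(s['position'],s['opening'],s['wrist_force'])
b=camera('side');cv2.imwrite('pics/s15.png',cv2.resize(b[80:240,180:350],None,fx=3.5,fy=3.5))
E
```

```text
[583.56997275  18.67635809 153.37641888] 44.846712778707264 [ 7.5880362  -2.86855561 -2.85735873]
```

View pics/s15.png

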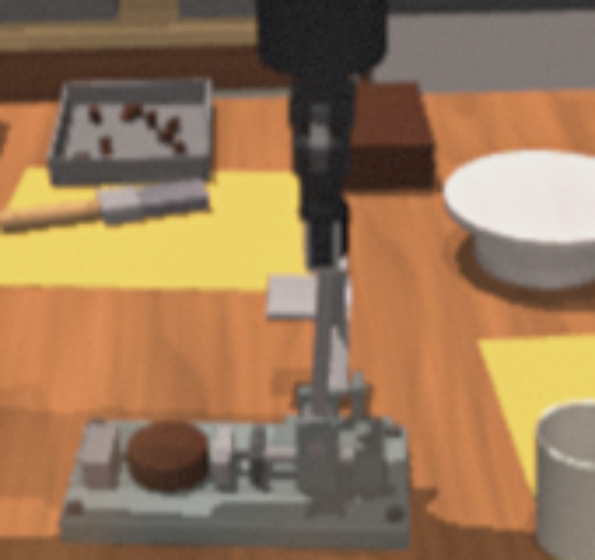

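Request:
servo_tool([
  [-0.149,0.012,-0.011],
  [-0.294,0.0245,-0.045],
  [-0.434,0.036,-0.099],
  [-0.521,0.043,-0.147],
  [-0.546,0.0455,-0.163],
  [-0.546,0.0455,-0.163],
  [-0.546,0.0455,-0.163],
  [-0.546,0.0455,-0.163],
], twist=[0,0,0,0,0,0,0,0], hand=[1,1,1,1,1,1,1,1])

```text
t: 20.1
position: [504.6, 25.3, 132.8]
tcp_rot: [0.007, 0.042, 0.999, -0.001]
wrist_force: [3.4, -3.5, 16.9]
opening: 44.7
```

```bash
python3 - <<'E'
from h import *
s=sense();print(s['position'],s['opening'],s['wrist_force'])
b=camera('side');cv2.imwrite('pics/s16.png',cv2.resize(b[80:240,180:350],None,fx=4,fy=4))
b=camera('scene');cv2.imwrite('pics/c16.png',cv2.resize(b[100:260,220:380],None,fx=4,fy=3.75))
E
```

```text
[504.63580847  25.31065467 132.75591681] 44.72938737517372 [ 3.36098332 -3.49362695 16.89591839]
```

View pics/s16.png

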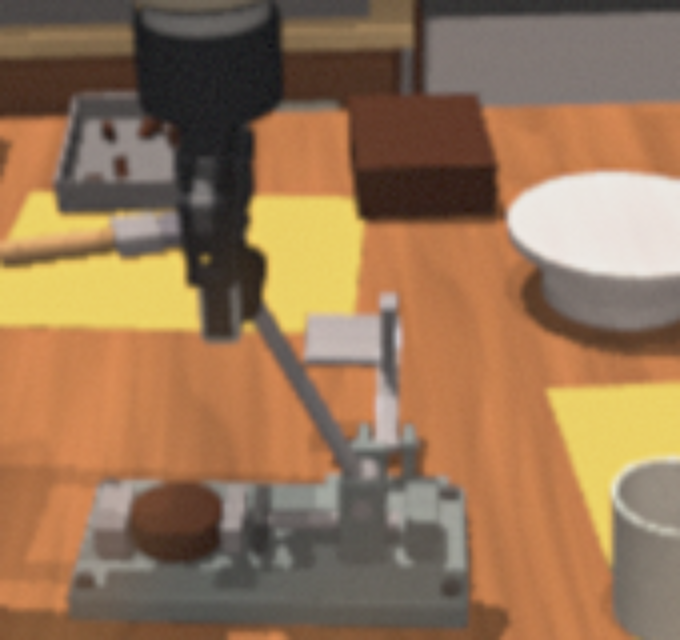

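View pics/c16.png

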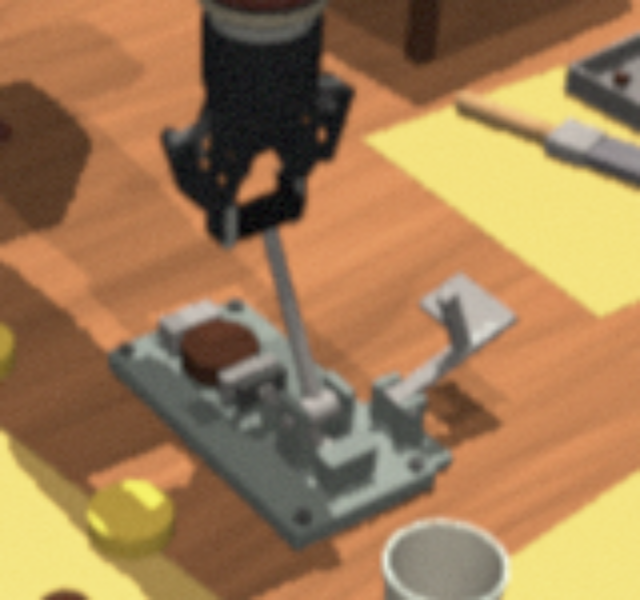

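```bash
python3 - <<'E'
from h import *
def w(p,t=(468.9,28.5,-.083)): c,s=np.cos(t[2]),np.sin(t[2]); return [t[0]+c*p[0]-s*p[1],t[1]+s*p[0]+c*p[1],p[2]]
for th in (.7,.8,.85,.9,.95,1.0,1.05):
  P=lambda r:w((112+r*np.sin(.5-th),0,60+r*np.cos(.5-th)))
  a=[((pr('side',P(r))-[180,80])*4+1.5).round().tolist() for r in (40,100,130,150)]
  a+=[((pr('scene',P(r))-[220,100])*[4,3.75]+1.5).round().tolist() for r in (40,100,130,150)]
  print(th,a)
print([((pr('side',w((x,22,43)))-[180,80])*4+1.5).round() for x in (29,30,33,59)])
s=sense()['position'];print(s, [pr('side',[s[0],s[1],s[2]+z]).round(1) for z in (38,58)], ((pr('side',[s[0],s[1],s[2]+58])-[180,80])*4).round())
E
```

```text
0.7 [[350.0, 430.0], [328.0, 342.0], [317.0, 295.0], [309.0, 263.0], [313.0, 364.0], [306.0, 291.0], [303.0, 253.0], [300.0, 227.0]]
0.8 [[343.0, 431.0], [311.0, 345.0], [294.0, 300.0], [283.0, 269.0], [309.0, 362.0], [297.0, 286.0], [291.0, 247.0], [287.0, 221.0]]
0.85 [[340.0, 432.0], [303.0, 348.0], [283.0, 303.0], [270.0, 273.0], [307.0, 361.0], [293.0, 284.0], [285.0, 245.0], [280.0, 218.0]]
0.9 [[337.0, 433.0], [295.0, 350.0], [272.0, 307.0], [257.0, 277.0], [306.0, 360.0], [288.0, 283.0], [279.0, 243.0], [273.0, 216.0]]
0.95 [[334.0, 434.0], [287.0, 353.0], [262.0, 311.0], [245.0, 282.0], [304.0, 360.0], [284.0, 282.0], [274.0, 242.0], [267.0, 215.0]]
1.0 [[331.0, 436.0], [279.0, 357.0], [252.0, 316.0], [233.0, 287.0], [302.0, 359.0], [280.0, 281.0], [268.0, 241.0], [261.0, 214.0]]
1.05 [[328.0, 437.0], [271.0, 361.0], [242.0, 321.0], [222.0, 293.0], [301.0, 359.0], [276.0, 280.0], [263.0, 240.0], [255.0, 213.0]]
[array([229., 485.]), array([231., 485.]), array([236., 485.]), array([278., 486.])]
[504.63547713  25.30132567 132.74307449] [array([236.4, 159.8]), array([236. , 151.8])] [224. 287.]
```

Request:
servo_tool([
  [0,0,0.01],
  [0,0,0.02],
  [-0.03,0.0025,0.02],
  [-0.06,0.005,0.015],
  [-0.09,0.0075,0.0],
  [-0.11,0.009,-0.01],
  [-0.11,0.009,-0.01],
], twist=[0,0,0,0,0,0,0], hand=[1,1,1,1,1,1,1], squeeze=115)

```text
t: 21.08
position: [489.0, 26.7, 126.4]
tcp_rot: [0.008, 0.045, 0.999, 0.0]
wrist_force: [26.8, -4.2, -20.0]
opening: 43.9
```

```bash
python3 - <<'E'
from h import *
s=sense();print(s['position'],s['opening'],s['wrist_force'])
b=camera('side');cv2.imwrite('pics/s17.png',cv2.resize(b[80:240,180:350],None,fx=4,fy=4))
b=camera('wrist');cv2.imwrite('pics/w17.png',b)
E
```

```text
[489.02693641  26.6585161  126.41054784] 43.92963832874126 [ 26.75188868  -4.19374462 -20.03963102]
```

View pics/s17.png

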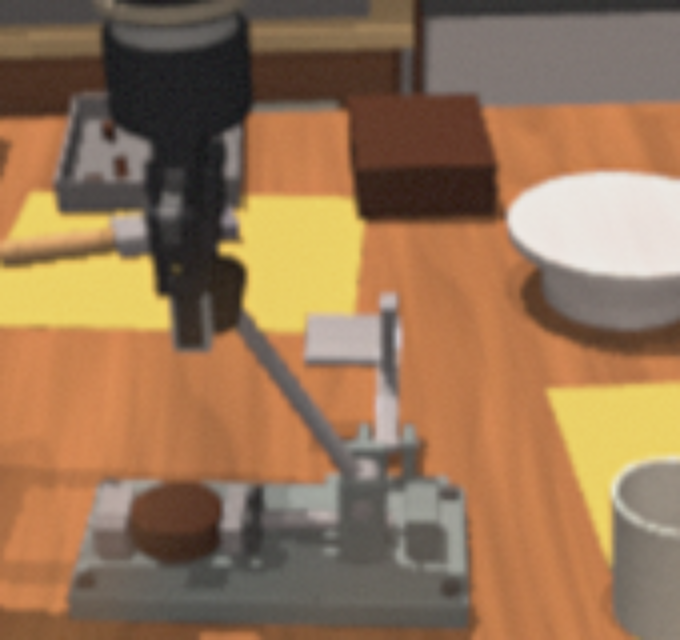

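View pics/w17.png

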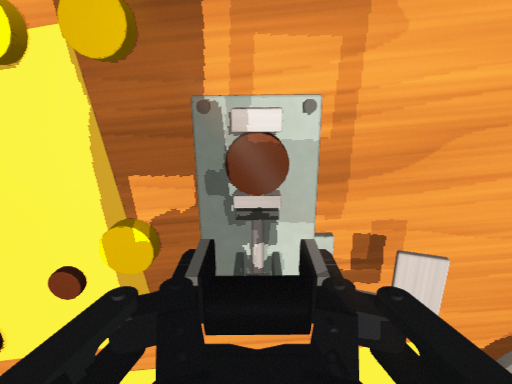

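Request:
servo_tool([
  [0,0,-0.01],
  [0.003,0,-0.02],
  [0.007,0,-0.033],
  [0.007,0,-0.033],
  [0.007,0,-0.033],
  [0.007,0,-0.033],
], twist=[0,0,0,0,0,0], hand=[1,1,1,1,1,1])

```text
t: 21.92
position: [489.2, 26.6, 126.1]
tcp_rot: [0.007, 0.045, 0.999, -0.0]
wrist_force: [2.6, -3.9, 16.0]
opening: 43.7
```

```bash
python3 - <<'E'
from h import *
s=sense();print(s['position'],s['opening'],s['wrist_force'],s['joint_velocities'].round(4))
b=camera('side');cv2.imwrite('pics/s18.png',cv2.resize(b[80:240,180:350],None,fx=4,fy=4))
b=camera('scene');cv2.imwrite('pics/c18.png',cv2.resize(b[100:260,220:380],None,fx=4,fy=3.75))
E
```

```text
[489.1514009   26.63995432 126.09933794] 43.74282352292269 [ 2.62748527 -3.89553712 16.03300112] [-0.0005  0.002   0.0018 -0.0006  0.0003  0.0005]
```

View pics/s18.png

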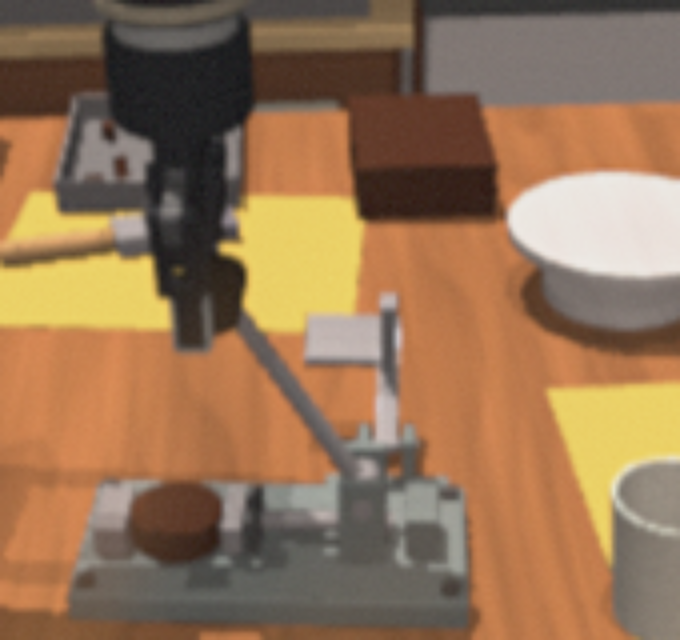

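View pics/c18.png

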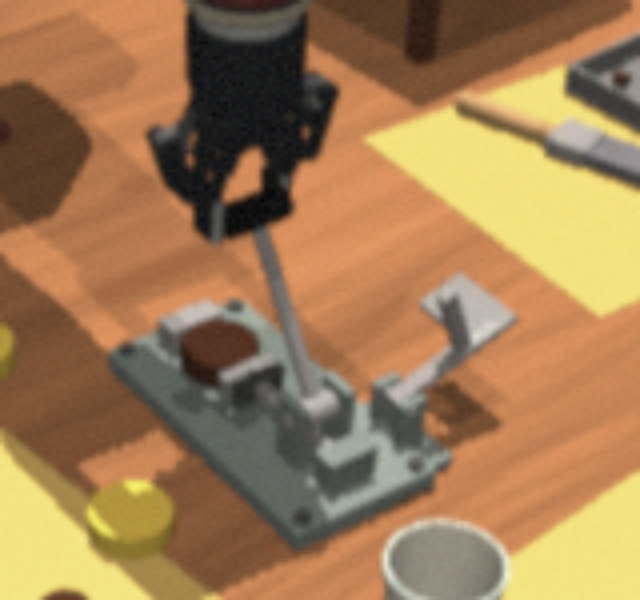

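Request:
servo_tool([
  [-0.004,0,0.008],
  [-0.007,0,0.008],
  [-0.007,0,0.008],
  [-0.007,0,0.008],
  [-0.007,0,0.008],
  [-0.007,0,0.008],
  [-0.007,0,0.008],
  [-0.007,0,0.008],
], twist=[0,0,0,0,0,0,0,0], hand=[1,1,1,1,1,1,1,1])

```text
t: 23.02
position: [489.2, 26.7, 126.2]
tcp_rot: [0.008, 0.045, 0.999, 0.0]
wrist_force: [12.5, -3.2, 4.0]
opening: 43.6
```

Request:
servo_tool([
  [0,0,0],
  [0,0,0],
  [0,0,0],
  [0,0,0],
  [0,0,0],
  [0,0,0],
  [0,0,0],
  [0,0,0],
], twist=[0,0,0,0,0,0,0,0], hand=[1,1,1,1,1,1,1,1])

```text
t: 24.02
position: [489.2, 26.7, 126.2]
tcp_rot: [0.008, 0.045, 0.999, 0.0]
wrist_force: [13.2, -2.0, 5.8]
opening: 43.9
```

```bash
python3 - <<'E'
from h import *
s=sense();print(s['position'],s['opening'],s['wrist_force'],s['t'])
b=camera('side')
b2=cv2.resize(b[80:240,180:350],None,fx=4,fy=4);cv2.imwrite('pics/s19.png',b2)
def w(p,t=(468.9,28.5,-.083)): c,s=np.cos(t[2]),np.sin(t[2]); return [t[0]+c*p[0]-s*p[1],t[1]+s*p[0]+c*p[1],p[2]]
a=camera('wrist');cv2.imwrite('pics/w19.png',cv2.resize(a[80:300,170:340],None,fx=3.5,fy=2.7) if 0 else cv2.resize(a[80:290,170:340],None,fx=2.8,fy=2.8))
E
```

```text
[489.15171076  26.66169565 126.17093336] 43.850774879080525 [13.16437345 -1.96495723  5.8149982 ] 24.025
```

View pics/s19.png

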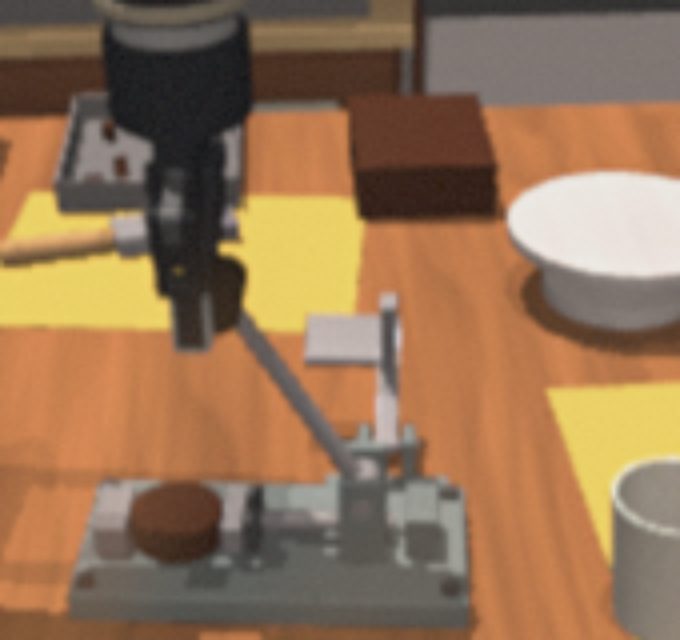

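View pics/w19.png

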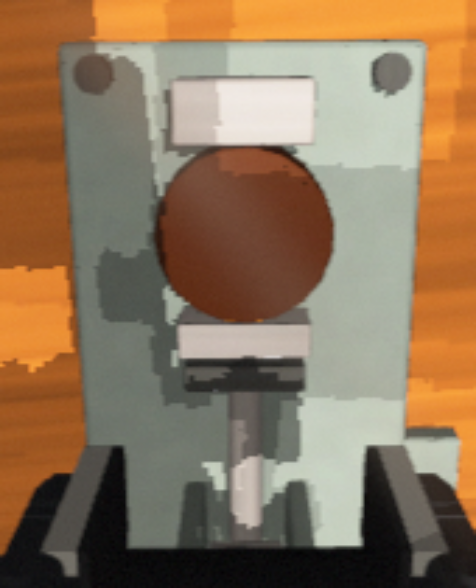

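```bash
python3 -c "
from cell import *
print(close_job()); print(sense()['wrist_force'],sense()['t'])"
```

```text
the job is handed in; nothing more can be done
None
the job is handed in; nothing more can be done
```

I loaded the blank, flipped the catch, and handed the job in at about t = 24 s with the gripper still holding the lever pulled home. `close_job` gives no verdict.

**What was done:**
- **Blank:** it was laid flat on the bed, centred in y, and let go of before anything else was moved.
- **Catch:** I pushed it over sideways with the shut fingers. By geometry it ended at about 1.1 rad.
- **Lever:** I pinched the grip by its flat ends and pulled the lever forward to its stop.

**Last checks:**
- **Lever angle:** about 1.03–1.05 rad, judged from the side picture. The pose did not change over the last two seconds, with about 14 N on the lever along its pull direction.
- **Blank:** in the wrist picture it sits tight between the front jaw and the sprung jaw, centred to about 1 mm, with the fingers well away from it.
- **Catch:** it still lies over, clear of the lever.
- **Bystanders:** the gripper never came near the small disc, tile, cup or jar, but I did not measure their positions again at the end.
- **Jaw force:** this could not be measured directly.

**What went wrong or disagreed:**
- **Tool height:** the shut fingertips are really about 38 mm above the reported TCP. My first two grasps closed above or on top of the blank, with about 17 N on it, before I corrected for this.
- **Placing:** there was a short push of about 23 N onto the bed just before I released the blank.
- **Lever grip:** the grip slipped about 10 mm between the fingers during the pull, so the lever first stopped at about 0.94 rad. I raised the squeeze to 115 N and pulled it the rest of the way. The grip still sits off-centre behind the pads.

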